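# Sort the threading beads by their samples and lock them away

## Task

Put away every wooden bead from the pocket tray: the pot and the plywood box each already hold one sample bead, so the cube beads go with the sample cube and the long beads with the sample long one, and the samples stay in theirs. When all the beads are away, put the pot's lid on so that it sits flat in the rim, shut the box's hinged lid fully, and with it shut press the lock button on the box all the way down. Leave the other toys where they are.

Things in the scene. Friction and masses are not known exactly. Their poses are not given: they have to be found in the camera images.
- tray: white-painted wooden pocket tray, fixed, 130 (x) by 170 (y) by 10 mm high; origin under its centre. Six pockets 47 (x) by 29 (y) mm, 6 mm deep (pocket floor 4 mm up), centred at x = -32, +32 and y = -56, 0, +56 mm; 4 to 6 of them hold a bead, which sticks out 10 to 12 mm
- cube0: cube bead, plain wood, 22 mm on each side, a dark bore right through; origin at its centre. At the start it lies in a pocket of the tray, or is absent
- cube1: cube bead, plain wood, 22 mm on each side, a dark bore right through; origin at its centre. At the start it lies in a pocket of the tray, or is absent
- cube2: cube bead, plain wood, 22 mm on each side, a dark bore right through; origin at its centre. At the start it lies in a pocket of the tray, or is absent
- long0: long bead, plain wood, a square bar 40 mm long (its own x axis) by 20 x 20 mm, a dark bore along it; origin at its centre. At the start it lies lengthwise in a pocket of the tray, or is absent
- long1: long bead, plain wood, a square bar 40 mm long (its own x axis) by 20 x 20 mm, a dark bore along it; origin at its centre. At the start it lies lengthwise in a pocket of the tray, or is absent
- long2: long bead, plain wood, a square bar 40 mm long (its own x axis) by 20 x 20 mm, a dark bore along it; origin at its centre. At the start it lies lengthwise in a pocket of the tray, or is absent
- cube_sample: a cube bead just like the others (22 mm, origin at its centre) that already lies in the pot or in the box at the start; it shows that cubes belong there
- long_sample: a long bead just like the others (40 x 20 x 20 mm, origin at its centre) that already lies in the other one of the pot and the box; it shows that long beads belong there
- pot: open aluminium toy pot, loose, 0.3 kg, 120 mm across outside, 112 mm inside, 55 mm high, floor 5 mm thick; two black loop handles on its own +y and -y sides reach 97 mm from the axis, 47 mm up; origin under its centre, z up its axis. It stands left or right of the tray
- pot_lid: aluminium lift-off pot lid, 0.08 kg, starting on the bench beyond the tray: a plug 102 mm across, 6 mm deep, below a disc 124 mm across, 4 mm thick, with a black knob 18 mm across standing on top (10 to 35 mm above the origin); origin at the centre of the plug's underside, z up through the knob. Seated, the disc rests on the pot's rim and the origin is 49 mm above the pot's
- bin: blue-green painted plywood box, fixed, 130 (x) by 150 (y) by 80 mm high, walls and floor 5 mm, open on top while its lid stands open; origin under its centre, x pointing from its lock (front) to its hinge (back). On its front is a block 50 mm high with the lock button. It stands on the other side of the tray from the pot
- bin_lid (a joint): angle of the box's painted hinged lid, rad: 0 shut flat on the box, 1.65 to 1.85 at the start (standing open, leaning slightly back), at most 1.95. A plain board, 130 mm from hinge to front edge, 150 mm wide, 6 mm thick, no handle; the hinge is stiff, so it stays at any angle (2 to 4 N near its free edge move it)
- bin_hinge (a point): middle of the hinge line along the top of the box's back wall, 80 mm above the bench; the hinge line runs along this frame's y axis and the shut lid extends along its -x axis
- lock (a joint): travel of the lock's push button in m: 0 up, 0.006 fully down; a spring returns it, and 5 N push it fully down
- lock_top (a point): centre of the top face of the lock's round grey button (28 mm across), on the front block of the box, 72 mm above the bench; it is pressed straight down
- ring_a: dusty pink silicone stacking ring, 84 mm across, 18 mm high, lying beyond the tray; a bystander; origin under its centre
- ring_b: dusty pink silicone stacking ring, 72 mm across, 18 mm high; a bystander; origin under its centre
- ring_c: dusty pink silicone stacking ring, 60 mm across, 18 mm high, lying off the tray's front right corner; a bystander; origin under its centre
- hammer: wooden toy hammer 200 mm long; a bystander; origin under its middle
- sorter: purple plastic sorting cube, 120 mm on each side, with dark shapes; a bystander; origin under its centre
- car: wooden toy car 90 x 56 mm, 46 mm high; a bystander; origin under its middle
- spoon: wooden toy spoon 170 mm long; a bystander; origin under its middle

How it is judged:
By the outcome, as a careful person would: the job done as asked, in the order asked, and still so for the second after the job is handed in, with the robot touching nothing.
Of cube0, cube1, cube2, long0, long1, long2 only 4 to 6 are there at a start; the rules pass over those that are not, and their reading is None.
At some moment in a run one of pot_lid may be knocked a few centimetres aside while the robot is not near it.
Once in a run the grip may slacken for a moment while it holds something.
It also fails if it takes over 210 s, if anything falls off the work surface, if the arm or the gripper's body presses on something with over 40 N, if the wrist force passes 120 N, or if a joint passes its speed limit or range.

## Robot

A 6-joint arm with a two-finger parallel gripper is mounted at the origin on the work surface. World frame = base frame: x ahead of the robot, y to its left, z up, the work surface at z = 0. Lengths are in m, angles in rad, forces in N, time in s.
With the tool pointing down it reaches from about 0.325 to 0.85 m from the base axis. Payload 4.4 kg.
Tool frame: the origin (TCP) lies midway between the tips of the shut fingers; the grasp point (between the pads) lies r.grasp_offset behind it (r.grasp_offset is the distance from the TCP to the grasp point, in m); z points along the fingers, y is the line along which they close (so a half turn about z gives the same grasp; the last joint's range is limited). The gripper opens to 94 mm and grips with 3 to 60 N. Pads are 16 mm wide; open, the fingers measure 119 mm over their backs; the gripper's body (75 mm by 177 mm) begins 78 mm behind the grasp point.
Start: joints at [1.105, 0.207, 1.542, -0, 1.393, -0.15], TCP at [0.179, 0.547, 0.205] pointing down, gripper open.
Joint ranges: [-2.73, 2.73], [-0.86, 2.22], [0.23, 2.46], [-1.11, 4.25], [0.08, 2.63], [-2.82, 2.82]. Speed limits (rad/s): [2.79, 2.79, 3.14, 3.14, 3.14, 3.14].

## Interface

Orientations are given as a rotation vector (axis times angle).
In Python, from workcell import r, read_camera, calibration, order gives the robot as it stands.
- The arm moves only by the shell command python3 -m handwheel 'ROWS' [OPENING] [FORCE]. ROWS is a JSON object of lists of equal length, an entry for each row: "slide": the shift along the tool's x, y, z in units of 20 mm (1.0 is 20 mm), a list of three; "rotation": the turn, a rotation vector about the tool's x, y, z in units of 0.1 rad (1.0 is 0.1 rad), a list of three. A call has exactly 10 rows; each row shifts and turns the commanded pose from where the row before left it, along the tool's axes as they then stand; what a row does not reach is not made up. A row lasts 1/12 s, in which the tool goes at most 41.7 mm and 7.16 degrees, less where a joint would pass 70% of its speed; a pose out of reach is approached as far as the arm can. A call with a number of a shift or a turn outside -1 to 1 is refused whole. A call with a gripper value outside its range is refused whole. OPENING is the opening, from -1 (shut) to 1 (fully open), set as the call begins (- or left out, the last holds). The fingers move at their own pace and stop on an object; FORCE is the grip in N (left out, the last holds). Time passes only in rows, so rows that do not move let the fingers close, or fill a call up. It gives the time, the measured TCP pose, the force, the opening and the grip force at its end, in the units of the state.
- r.sense(): the state, without advancing time (a new reading comes with each control period).
- read_camera(name): name is "scene" or "top"; returns the picture (384x512x3 uint8, red, green, blue); there is no depth.
- calibration(name): a dict with "intrinsics" (3x3 intrinsics, pixels), "pose" (4x4, takes a point from camera to world coordinates). Camera axes: x right, y down, z forward; pixel columns grow to the right and rows downward; lengths in m; the calibration is good to about 2 mm. A picture is of the moment at which its call begins. calibration takes no time and is no camera call.
- order.job_done(): hands the job in; it is judged then, once.
The state is a dict: "t": time; "joint_positions": joint angles; "qd": joint speeds; "tau": joint torques, N m; "position": TCP position; "ee_rot": TCP orientation; "ft_force": force on the tool from outside, world axes, zero at the start; "torque": the same for the moment, N m; "gripper_width": opening from 0.0 (shut) to 1.0 (fully open); "gripper_force": force on a finger pad.
Only numpy, scipy, OpenCV 4.12 (cv2) and the standard library are available. Lean on these libraries where they do the work, as an engineer would, in place of code of your own. Each camera call takes 0.05 s, during which the arm holds its last target. There are 200 camera calls.

## Working session

There is one attempt and no reset: what is moved stays moved. The work goes in short steps, Python scripts to look and compute and a shell command to move; the robot and the scene stay as the last step left them, time stands still between calls to the robot, and variables do not carry over. Pictures are saved under pics/ and viewed, at most 17 in all, crops included, and the job is handed in when it is done.

```bash
ls; mkdir -p pics; python3 - <<'E'
from workcell import r, read_camera, calibration
import cv2
for n in("scene","top"):
    im=read_camera(n); cv2.imwrite(f"pics/{n}0.png",cv2.resize(im[:,:,::-1],None,fx=1.5,fy=1.5,interpolation=cv2.INTER_CUBIC)); cv2.imwrite(f"{n}0.png",im[:,:,::-1])
    c=calibration(n); print(c['intrinsics'],c['pose'])
print(r.sense(), r.grasp_offset)
E
```

```text
pics
[[478.29844125   0.         254.21218389]
 [  0.         478.29844125 189.13869592]
 [  0.           0.           1.        ]] [[-2.11647263e-01  7.63577898e-01 -6.10044449e-01  1.41369947e+00]
 [ 9.77345097e-01  1.66257471e-01 -1.30977152e-01  2.73198231e-01]
 [ 1.41318901e-03 -6.23944907e-01 -7.81467053e-01  1.21294957e+00]
 [ 0.00000000e+00  0.00000000e+00  0.00000000e+00  1.00000000e+00]]
[[353.94480396   0.         257.03738154]
 [  0.         353.94480396 188.42915401]
 [  0.           0.           1.        ]] [[ 0.0158876  -0.99463012  0.1022668   0.45418634]
 [-0.99983949 -0.01495666  0.00986344  0.06472177]
 [-0.0082809  -0.1024071  -0.9947081   1.10482131]
 [ 0.          0.          0.          1.        ]]
{'t': 0.1, 'joint_positions': array([ 1.10452033e+00,  2.07308986e-01,  1.54271834e+00, -1.21477115e-05,
        1.39350912e+00, -1.50514918e-01]), 'qd': array([ 0.00055115, -0.00260839,  0.00032698, -0.00179836,  0.00233322,
        0.00033746]), 'tau': array([-1.26235838e-03, -3.71861100e+01, -2.82295293e+01,  7.00350059e-02,
        3.11051274e-02, -4.70425209e-05]), 'position': array([0.17827124, 0.54594458, 0.20446556]), 'ee_rot': array([-4.93843826e-01, -3.10194762e+00,  2.91441060e-03]), 'ft_force': array([-0.58123685, -0.15002319, -0.98765442]), 'torque': array([-0.01213665, -0.06220457, -0.02467427]), 'gripper_force': 0.0, 'gripper_width': 1.0007213865020848} 0.0188
```

View pics/top0.png

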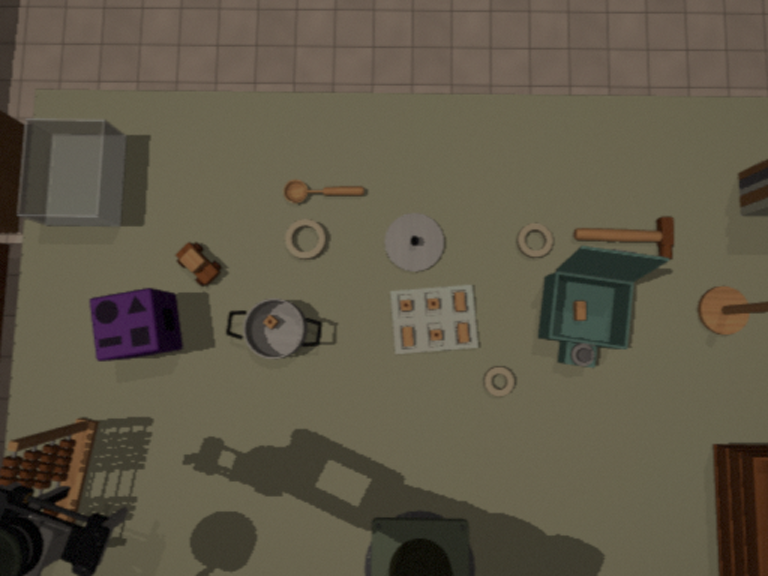

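View pics/scene0.png

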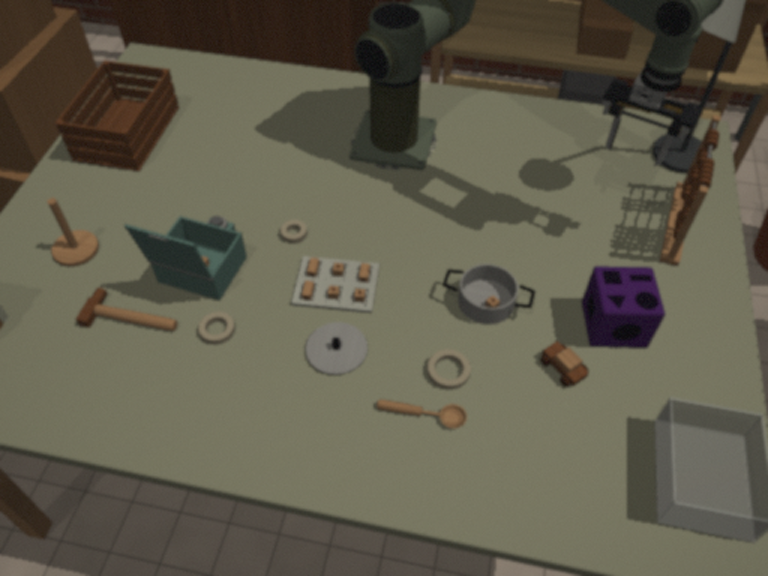

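The top view shows the tray with three cubes and three long beads. In the far row they are cube (405,305), cube (433,303) and long (460,300). In the near row they are long (408,336), cube (436,335) and long (463,332). The pot at (275,328) holds the cube sample and the box at (588,310) holds the long sample. The lid lies at (414,241), and both views agree.

```bash
cat > h.py <<'E'
import numpy as np, cv2
from scipy.spatial.transform import Rotation as R
from workcell import r, read_camera, calibration
def ray(n,px,z):
    c=calibration(n);K=c['intrinsics'];T=c['pose']
    p=np.atleast_2d(np.asarray(px,float)); d=np.c_[p,np.ones(len(p))]@np.linalg.inv(K).T@T[:3,:3].T
    o=T[:3,3]; return (o+d*((z-o[2])/d[:,2:]))[:,:2]
def proj(n,P):
    c=calibration(n);T=np.linalg.inv(c['pose']);q=(T[:3,:3]@np.asarray(P,float)+T[:3,3]);q=c['intrinsics']@q;return q[:2]/q[2]
def to(x,y,z,yaw=None):
    """units of move to TCP target; yaw = world angle of tool y (mod pi)"""
    s=r.sense();M=R.from_rotvec(s['ee_rot']);m=M.as_matrix()
    if yaw is not None:
        cur=np.arctan2(m[1,1],m[0,1]); d=(yaw-cur+np.pi/2)%np.pi-np.pi/2
        T=R.from_euler('z',cur+d).as_matrix()@np.c_[[0,1,0],[1,0,0],[0,0,-1]] # y_tool=(c,s)
    rot=None
    if yaw is not None: rot=(M.inv()*R.from_matrix(T)).as_rotvec()/.1; m=T
    print('rot',None if rot is None else rot.round(2),'slide(after rot)',(m.T@(np.array([x,y,z])-s['position'])/.02).round(2),'q6',s['joint_positions'][5].round(2),'t',round(s['t'],1))
def st():
    s=r.sense();print({k:np.round(s[k],3) for k in('t','position','ee_rot','ft_force','gripper_width','gripper_force')})
def hull(mask,roi):
    x0,y0,x1,y1=roi;m=np.zeros_like(mask);m[y0:y1,x0:x1]=mask[y0:y1,x0:x1]
    cs,_=cv2.findContours(m,cv2.RETR_EXTERNAL,cv2.CHAIN_APPROX_NONE);return max(cs,key=cv2.contourArea)[:,0]
E
python3 - <<'E'
from h import *
im=cv2.imread('top0.png');hsv=cv2.cvtColor(im,cv2.COLOR_BGR2HSV)
for n,(u,v) in dict(bench=(230,170),tray=(298,202),tray2=(280,203),lid=(268,150),pot=(190,225),bead=(273,224),bin=(363,205),lidb=(410,172),btn=(389,237)).items(): print(n,im[v,u],hsv[v,u])
cv2.imwrite('pics/c1.png',cv2.resize(im[180:260,250:330],None,fx=7,fy=7,interpolation=cv2.INTER_CUBIC))
cv2.imwrite('pics/c2.png',cv2.resize(im[155:255,350:450],None,fx=6,fy=6,interpolation=cv2.INTER_CUBIC))
E
```

```text
bench [ 81 103 108] [ 24  64 108]
tray [114 129 132] [ 25  35 132]
tray2 [111 126 130] [ 24  37 130]
lid [101 107 115] [ 13  31 115]
pot [106 115 122] [ 17  33 122]
bead [ 58  89 125] [ 14 137 125]
bin [39 44 33] [76 64 44]
lidb [40 45 34] [76 62 45]
btn [61 65 69] [15 30 69]
```

View pics/c1.png

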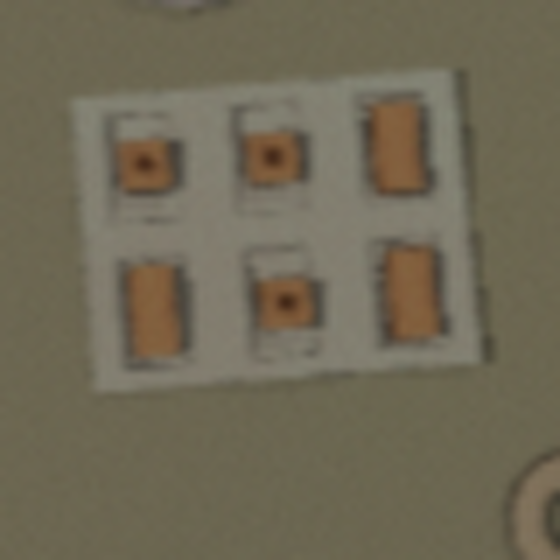

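View pics/c2.png

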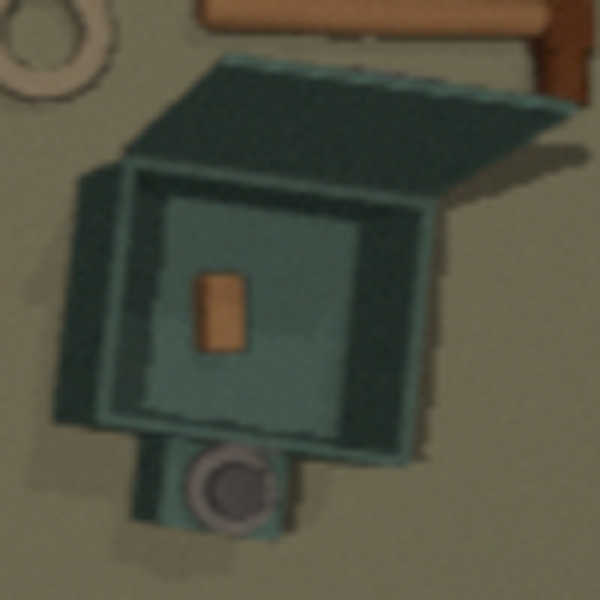

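The first crop shows the six beads clearly: cubes at crop (145,163), (274,157) and (288,302), longs at (398,147), (155,310) and (413,292). The second crop shows the box top corners at (125,155), (437,200), (408,463) and (97,425), with the button at (232,490).

```bash
python3 - <<'E'
from h import *
im=cv2.imread('top0.png');hsv=cv2.cvtColor(im,cv2.COLOR_BGR2HSV)
H,S,V=cv2.split(hsv)
wood=((H<20)&(S>95)&(V>80)).astype(np.uint8)
n,l,stt,c=cv2.connectedComponentsWithStats(wood)
for i in range(1,n):
    if stt[i,4]>15 and 140<c[i][0]<420 and 180<c[i][1]<250:
        rect=cv2.minAreaRect(np.argwhere(l==i)[:,::-1].astype(np.float32))
        b=ray('top',cv2.boxPoints(rect),.025); e=[b[1]-b[0],b[2]-b[1]]
        print('bead px',c[i].round(1),stt[i,4],'xy',ray('top',[c[i]],.025)[0].round(4),'dims',[np.linalg.norm(k).round(3) for k in e],'ang',[np.degrees(np.arctan2(k[1],k[0])).round(1)%180 for k in e])
tr=((S<48)&(V>100)).astype(np.uint8); tr=cv2.morphologyEx(tr,cv2.MORPH_OPEN,np.ones((2,2)))
h=hull(tr,(255,185,325,240)); w=ray('top',h,.01).astype(np.float32); print('tray',cv2.minAreaRect(w))
gray=((S<45)).astype(np.uint8)
h=hull(gray,(250,138,302,183)); w=ray('top',h,.010).astype(np.float32);print('lid',cv2.minEnclosingCircle(w),cv2.fitEllipse(w))
h=hull(gray,(163,198,205,240)); w=ray('top',h,.055).astype(np.float32);print('pot',cv2.minEnclosingCircle(w),cv2.fitEllipse(w))
blk=(V<35).astype(np.uint8);a=hull(blk,(150,205,165,226));b=hull(blk,(202,208,216,232));print('handles',ray('top',[a.mean(0),b.mean(0)],.044))
k=hull(blk,(268,150,285,170));print('knob',ray('top',[k.mean(0)],.035))
cr=np.array([[125,155],[437,200],[408,463],[97,425]])/6+[350,155]-.4
w=ray('top',cr,.08);print('bin',w.round(4),w.mean(0),[np.linalg.norm(w[i]-w[(i+1)%4]).round(3) for i in range(4)]);print([np.degrees(np.arctan2(*(w[(i+1)%4]-w[i])[::-1])).round(1) for i in range(4)])
print('btn',ray('top',np.array([[232,490]])/6+[350,155]-.4,.072))
to(.5,.06,.2,np.radians(90))
E
```

```text
bead px [306.1 200.8] 88 xy [ 0.5297 -0.0749] dims [np.float64(0.021), np.float64(0.037)] ang [np.float64(90.9), np.float64(0.0)]
bead px [288.5 202. ] 50 xy [ 0.525  -0.0213] dims [np.float64(0.021), np.float64(0.018)] ang [np.float64(90.9), np.float64(0.30000000000001137)]
bead px [270.3 203.1] 48 xy [0.5209 0.0343] dims [np.float64(0.021), np.float64(0.018)] ang [np.float64(90.9), np.float64(0.5999999999999943)]
bead px [386.9 206.9] 86 xy [ 0.5146 -0.3204] dims [np.float64(0.018), np.float64(0.037)] ang [np.float64(90.9), np.float64(178.7)]
bead px [179.7 214.1] 49 xy [0.4828 0.3101] dims [np.float64(0.019), np.float64(0.022)] ang [np.float64(136.5), np.float64(46.599999999999994)]
bead px [308.3 221.4] 90 xy [ 0.467  -0.0818] dims [np.float64(0.022), np.float64(0.038)] ang [np.float64(99.0), np.float64(8.199999999999989)]
bead px [271.4 224. ] 90 xy [0.4573 0.0301] dims [np.float64(0.021), np.float64(0.036)] ang [np.float64(90.9), np.float64(0.5999999999999943)]
bead px [290.2 223. ] 50 xy [ 0.4613 -0.027 ] dims [np.float64(0.021), np.float64(0.018)] ang [np.float64(90.9), np.fl
[... 250 characters left out ...]
, (0.11992128193378448, 0.12068888545036316), 14.484148025512695)
pot ((0.4665004014968872, 0.2915370464324951), 0.06628158688545227) ((0.4689541459083557, 0.29334211349487305), (0.1159621998667717, 0.12285925447940826), 168.74595642089844)
handles [[0.47852096 0.3785664 ]
 [0.4614391  0.21791154]]
knob [[0.65256891 0.01839513]]
bin [[ 0.5879 -0.2547]
 [ 0.5682 -0.4047]
 [ 0.4417 -0.3869]
 [ 0.4574 -0.2391]] [ 0.51380294 -0.32135064] [np.float64(0.151), np.float64(0.128), np.float64(0.149), np.float64(0.131)]
[np.float64(-97.5), np.float64(172.0), np.float64(83.9), np.float64(-6.8)]
btn [[ 0.42736351 -0.3057438 ]]
rot [-0.02 -0.01 -3.16] slide(after rot) [-16.09 -24.3    0.22] q6 -0.15 t 0.1
```

```bash
python3 -m handwheel '{"slide":[[0,0,0],[0,0,0],[0,0,0],[0,0,0],[0,0,0],[0,0,0],[0,0,0],[0,0,0],[0,0,0],[0,0,0]],"rotation":[[0,0,-0.82],[0,0,-0.82],[0,0,-0.82],[0,0,-0.82],[0,0,-0.82],[0,0,0],[0,0,0],[0,0,0],[0,0,0],[0,0,0]]}' -0.15 20
python3 -c "
from h import *
to(.5209,.0343,.1,np.radians(95.5))"
```

```text
t: 0.93
position: [0.1786, 0.5465, 0.2054]
ee_rot: [0.147, -3.138, 0.0]
ft_force: [-1.0, -0.6, -0.1]
gripper_width: 0.422
gripper_force: 0.0
rot [-0.   -0.   -0.03] slide(after rot) [-14.58 -27.13   5.27] q6 -0.56 t 0.9
```

```bash
python3 -m handwheel '{"slide":[[-0.49,-0.9,0],[-0.49,-0.9,0],[-0.49,-0.9,0],[-0.49,-0.9,0],[-0.49,-0.9,0],[-0.49,-0.9,0],[-0.49,-0.9,0],[-0.49,-0.9,0],[-0.49,-0.9,0],[-0.49,-0.9,0]],"rotation":[[0,0,0],[0,0,0],[0,0,0],[0,0,0],[0,0,0],[0,0,0],[0,0,0],[0,0,0],[0,0,0],[0,0,0]]}' >/dev/null
python3 -m handwheel '{"slide":[[-0.49,-0.9,0],[-0.49,-0.9,0],[-0.49,-0.9,0],[-0.49,-0.9,0],[-0.49,-0.9,0],[-0.49,-0.9,0],[-0.49,-0.9,0],[-0.49,-0.9,0],[-0.49,-0.9,0],[-0.49,-0.9,0]],"rotation":[[0,0,0],[0,0,0],[0,0,0],[0,0,0],[0,0,0],[0,0,0],[0,0,0],[0,0,0],[0,0,0],[0,0,0]]}' >/dev/null
python3 -m handwheel '{"slide":[[-0.6,-1,0.6],[-0.6,-1,0.6],[-0.6,-1,0.6],[-0.6,-1,0.6],[-0.6,-1,0.6],[-0.6,-1,0.6],[-0.6,-1,0.6],[-0.6,-1,0.6],[0,-1,0.5],[0,-0.1,0]],"rotation":[[0,0,0],[0,0,0],[0,0,0],[0,0,0],[0,0,0],[0,0,0],[0,0,0],[0,0,0],[0,0,0],[0,0,0]]}'
python3 - <<'E'
from h import *
to(.5209,.0343,.012,np.radians(95.5))
cv2.imwrite('pics/a1.png',cv2.resize(read_camera('scene')[130:250,150:310,::-1],None,fx=4,fy=4,interpolation=cv2.INTER_CUBIC))
E
```

```text
t: 3.43
position: [0.5195, 0.0318, 0.0973]
ee_rot: [0.142, -3.135, 0.001]
ft_force: [-0.5, 0.1, 0.6]
gripper_width: 0.423
gripper_force: 0.0
rot [-0.   -0.04 -0.05] slide(after rot) [-0.08  0.12  4.27] q6 -1.77 t 3.4
```

View pics/a1.png

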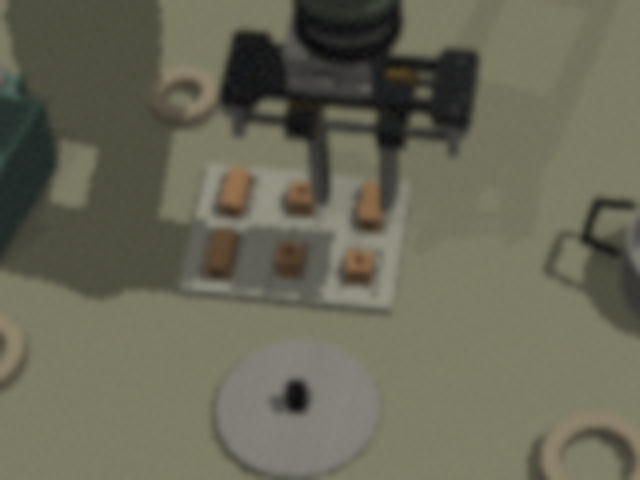

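The fingers hover over the far-left cube, and the tray and lid are unchanged.

```bash
python3 -m handwheel '{"slide":[[-0.08,0.12,0.5],[0,0,0.75],[0,0,0.75],[0,0,0.75],[0,0,0.75],[0,0,0.6],[0,0,0.17],[0,0,0],[0,0,0],[0,0,0]],"rotation":[[0,0,0],[0,0,0],[0,0,0],[0,0,0],[0,0,0],[0,0,0],[0,0,0],[0,0,0],[0,0,0],[0,0,0]]}'
python3 -m handwheel '{"slide":[[0,0,0],[0,0,0],[0,0,0],[0,0,0],[0,0,0],[0,0,0],[0,0,0],[0,0,0],[0,0,0],[0,0,0]],"rotation":[[0,0,0],[0,0,0],[0,0,0],[0,0,0],[0,0,0],[0,0,0],[0,0,0],[0,0,0],[0,0,0],[0,0,0]]}' -1 20
python3 -m handwheel '{"slide":[[0,0,-0.5],[0,0,-0.7],[0,0,-0.7],[0,0,-0.7],[0,0,-0.7],[0,0,-0.7],[0,0,-0.5],[0,0,0],[0,0,0],[0,0,0]],"rotation":[[0,0,0],[0,0,0],[0,0,0],[0,0,0],[0,0,0],[0,0,0],[0,0,0],[0,0,0],[0,0,0],[0,0,0]]}'
python3 -c "
from h import *
to(.440,.297,.035,np.radians(95.5))"
```

```text
t: 4.32
position: [0.5226, 0.0372, 0.015]
ee_rot: [-0.148, 3.136, -0.0]
ft_force: [1.2, -0.4, -0.7]
gripper_width: 0.427
gripper_force: 0.0
t: 5.15
position: [0.5222, 0.0369, 0.0146]
ee_rot: [-0.148, 3.137, -0.0]
ft_force: [-0.9, -0.1, 5.3]
gripper_width: 0.234
gripper_force: 20.0
t: 5.98
position: [0.5209, 0.0371, 0.1033]
ee_rot: [0.148, -3.137, -0.0]
ft_force: [-0.4, -0.6, 0.4]
gripper_width: 0.233
gripper_force: 20.0
rot [ 0.   -0.02 -0.02] slide(after rot) [ 2.78 13.32  3.41] q6 -1.76 t 6.0
```

```bash
python3 -m handwheel '{"slide":[[0.2,0.8,0],[0.2,1,0],[0.2,1,0],[0.2,1,0],[0.2,1,0],[0.2,1,0],[0.2,1,0],[0.2,1,0],[0.2,1,0],[0.2,1,0]],"rotation":[[0,0,0],[0,0,0],[0,0,0],[0,0,0],[0,0,0],[0,0,0],[0,0,0],[0,0,0],[0,0,0],[0,0,0]]}'
python3 -m handwheel '{"slide":[[0.2,1,0],[0.2,1,0],[0.2,1,0],[0.2,0.5,0],[0,0,0.6],[0,0,0.8],[0,0,0.8],[0,0,0.8],[0,0,0.4],[0,0,0]],"rotation":[[0,0,0],[0,0,0],[0,0,0],[0,0,0],[0,0,0],[0,0,0],[0,0,0],[0,0,0],[0,0,0],[0,0,0]]}'
python3 -m handwheel '{"slide":[[0,0,0],[0,0,0],[0,0,0],[0,0,0],[0,0,-0.5],[0,0,-0.7],[0,0,-0.8],[0,0,-0.8],[0,0,-0.7],[0,0,0]],"rotation":[[0,0,0],[0,0,0],[0,0,0],[0,0,0],[0,0,0],[0,0,0],[0,0,0],[0,0,0],[0,0,0],[0,0,0]]}' -0.3
python3 - <<'E'
from h import *
to(.525,-.0213,.105,np.radians(95.5))
cv2.imwrite('pics/a2.png',cv2.resize(read_camera('scene')[130:250,190:390,::-1],None,fx=3.5,fy=3.5,interpolation=cv2.INTER_CUBIC))
E
```

```text
t: 6.82
position: [0.4619, 0.2289, 0.1026]
ee_rot: [0.148, -3.135, 0.001]
ft_force: [0.1, 0.1, -0.5]
gripper_width: 0.231
gripper_force: 20.0
t: 7.65
position: [0.4385, 0.2944, 0.0328]
ee_rot: [0.146, -3.132, 0.004]
ft_force: [-0.4, 0.8, -0.5]
gripper_width: 0.229
gripper_force: 20.0
t: 8.48
position: [0.4438, 0.298, 0.1106]
ee_rot: [-0.148, 3.13, 0.005]
ft_force: [-0.1, -0.0, 1.1]
gripper_width: 0.35
gripper_force: 0.0
rot [ 0.03  0.08 -0.01] slide(after rot) [ -2.51 -16.28   0.28] q6 -1.24 t 8.5
```

View pics/a2.png

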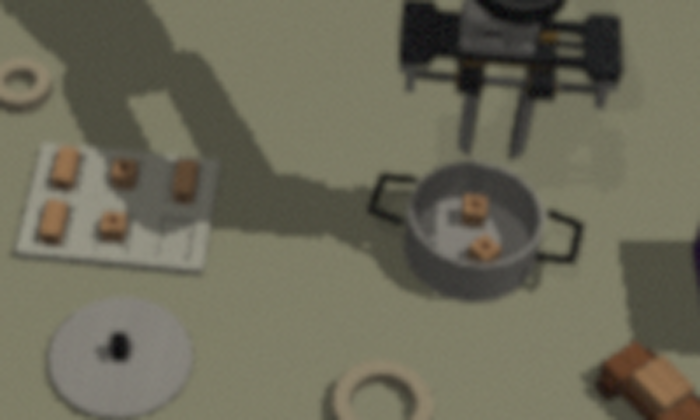

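The first cube lies on the pot floor at (475,207), beside the sample.

```bash
python3 -m handwheel '{"slide":[[-0.15,-0.8,0],[-0.15,-1,0],[-0.15,-1,0],[-0.15,-1,0],[-0.15,-1,0],[-0.15,-1,0],[-0.15,-1,0],[-0.15,-1,0],[-0.15,-1,0],[-0.15,-1,0]],"rotation":[[0,0,0],[0,0,0],[0,0,0],[0,0,0],[0,0,0],[0,0,0],[0,0,0],[0,0,0],[0,0,0],[0,0,0]]}' -0.15
python3 -m handwheel '{"slide":[[-0.15,-1,0],[-0.15,-1,0],[-0.15,-1,0],[-0.15,-1,0],[-0.15,-1,0],[-0.15,-1,0],[-0.1,-0.5,0],[0,0,0],[0,0,0],[0,0,0]],"rotation":[[0,0,0],[0,0,0],[0,0,0],[0,0,0],[0,0,0],[0,0,0],[0,0,0],[0,0,0],[0,0,0],[0,0,0]]}'
python3 -c "
from h import *
to(.525,-.0213,.013,np.radians(95.5))"
```

```text
t: 9.37
position: [0.4885, 0.1033, 0.1052]
ee_rot: [0.148, -3.137, -0.0]
ft_force: [0.2, -0.2, 0.1]
gripper_width: 0.425
gripper_force: 0.0
t: 10.2
position: [0.5207, -0.0224, 0.1056]
ee_rot: [0.149, -3.137, -0.001]
ft_force: [-0.0, 0.4, 0.7]
gripper_width: 0.425
gripper_force: 0.0
rot [ 0.01 -0.01 -0.01] slide(after rot) [-0.22  0.03  4.63] q6 -1.88 t 10.2
```

```bash
python3 -m handwheel '{"slide":[[-0.2,0,0.5],[0,0,0.8],[0,0,0.8],[0,0,0.8],[0,0,0.8],[0,0,0.6],[0,0,0.3],[0,0,0],[0,0,0],[0,0,0]],"rotation":[[0,0,0],[0,0,0],[0,0,0],[0,0,0],[0,0,0],[0,0,0],[0,0,0],[0,0,0],[0,0,0],[0,0,0]]}'
python3 -m handwheel '{"slide":[[0,0,0],[0,0,0],[0,0,0],[0,0,0],[0,0,0],[0,0,0],[0,0,-0.3],[0,0,-0.8],[0,0,-1],[0,0,-1]],"rotation":[[0,0,0],[0,0,0],[0,0,0],[0,0,0],[0,0,0],[0,0,0],[0,0,0],[0,0,0],[0,0,0],[0,0,0]]}' -1 20
python3 -m handwheel '{"slide":[[0,0.4,-1],[0.1,1,-0.3],[0.1,1,0],[0.1,1,0],[0.1,1,0],[0.1,1,0],[0.1,1,0],[0.1,1,0],[0.1,1,0],[0.1,1,0]],"rotation":[[0,0,0],[0,0,0],[0,0,0],[0,0,0],[0,0,0],[0,0,0],[0,0,0],[0,0,0],[0,0,0],[0,0,0]]}'
python3 -m handwheel '{"slide":[[0.1,1,0],[0.1,1,0],[0.1,1,0],[0.1,1,0],[0,1,0],[0,0.4,0],[0,0,0],[0,0,0],[0,0,0],[0,0,0]],"rotation":[[0,0,0],[0,0,0],[0,0,0],[0,0,0],[0,0,0],[0,0,0],[0,0,0],[0,0,0],[0,0,0],[0,0,0]]}'
python3 -c "
from h import *
to(.470,.272,.035,np.radians(95.5))"
```

```text
t: 11.03
position: [0.5262, -0.023, 0.0149]
ee_rot: [-0.148, 3.136, -0.001]
ft_force: [-0.7, 0.6, 0.5]
gripper_width: 0.422
gripper_force: 0.0
t: 11.87
position: [0.5243, -0.0228, 0.0761]
ee_rot: [0.148, -3.136, -0.001]
ft_force: [0.6, -0.2, 0.1]
gripper_width: 0.229
gripper_force: 20.0
t: 12.7
position: [0.4891, 0.1634, 0.1021]
ee_rot: [0.148, -3.138, 0.0]
ft_force: [0.2, 0.8, -0.3]
gripper_width: 0.23
gripper_force: 20.0
t: 13.53
position: [0.4717, 0.2682, 0.1019]
ee_rot: [0.146, -3.138, 0.001]
ft_force: [-0.0, -1.0, -0.0]
gripper_width: 0.229
gripper_force: 20.0
rot [-0.   -0.   -0.03] slide(after rot) [0.07 0.2  3.35] q6 -1.31 t 13.5
```

```bash
python3 -m handwheel '{"slide":[[0,0.1,0.7],[0,0,0.9],[0,0,0.9],[0,0,0.7],[0,0,0.2],[0,0,0],[0,0,0],[0,0,0],[0,0,0],[0,0,0]],"rotation":[[0,0,0],[0,0,0],[0,0,0],[0,0,0],[0,0,0],[0,0,0],[0,0,0],[0,0,0],[0,0,0],[0,0,0]]}'
python3 -m handwheel '{"slide":[[0,0,0],[0,0,0],[0,0,0],[0,0,0],[0,0,-0.5],[0,0,-0.8],[0,0,-1],[0,0,-0.8],[0,0,-0.4],[0,-0.5,0]],"rotation":[[0,0,0],[0,0,0],[0,0,0],[0,0,0],[0,0,0],[0,0,0],[0,0,0],[0,0,0],[0,0,0],[0,0,0]]}' -0.3
python3 -m handwheel '{"slide":[[0.1,-1,0],[0.1,-1,0],[0.1,-1,0],[0.1,-1,0],[0.1,-1,0],[0.1,-1,0],[0.1,-1,0],[0.1,-1,0],[0.2,-1,0],[0.2,-1,0]],"rotation":[[0,0,0],[0,0,0],[0,0,0],[0,0,0],[0,0,0],[0,0,0],[0,0,0],[0,0,0],[0,0,0],[0,0,0]]}' -0.15
python3 -m handwheel '{"slide":[[0.2,-1,0],[0.2,-1,0],[0.2,-1,0],[0.1,-1,0],[0,-0.4,0],[0,0,0],[0,0,0],[0,0,0],[0,0,0],[0,0,0]],"rotation":[[0,0,0],[0,0,0],[0,0,0],[0,0,0],[0,0,0],[0,0,0],[0,0,0],[0,0,0],[0,0,0],[0,0,0]]}'
python3 - <<'E'
from h import *
to(.4613,-.027,.013,np.radians(95.5))
cv2.imwrite('pics/a3.png',cv2.resize(read_camera('scene')[130:250,190:390,::-1],None,fx=3.5,fy=3.5,interpolation=cv2.INTER_CUBIC))
E
```

```text
t: 14.37
position: [0.4722, 0.2716, 0.0351]
ee_rot: [-0.148, 3.136, 0.001]
ft_force: [-0.1, -0.3, -0.9]
gripper_width: 0.233
gripper_force: 20.0
t: 15.2
position: [0.4743, 0.263, 0.1071]
ee_rot: [-0.15, 3.132, 0.004]
ft_force: [0.8, 0.4, 0.7]
gripper_width: 0.351
gripper_force: 0.0
t: 16.03
position: [0.466, 0.0584, 0.103]
ee_rot: [0.148, -3.136, 0.0]
ft_force: [0.7, 0.6, -0.3]
gripper_width: 0.419
gripper_force: 0.0
t: 16.87
position: [0.4615, -0.0281, 0.1039]
ee_rot: [0.15, -3.138, -0.0]
ft_force: [-0.5, 0.2, 0.6]
gripper_width: 0.426
gripper_force: 0.0
rot [ 0. -0. -0.] slide(after rot) [0.   0.05 4.55] q6 -1.91 t 16.9
```

View pics/a3.png

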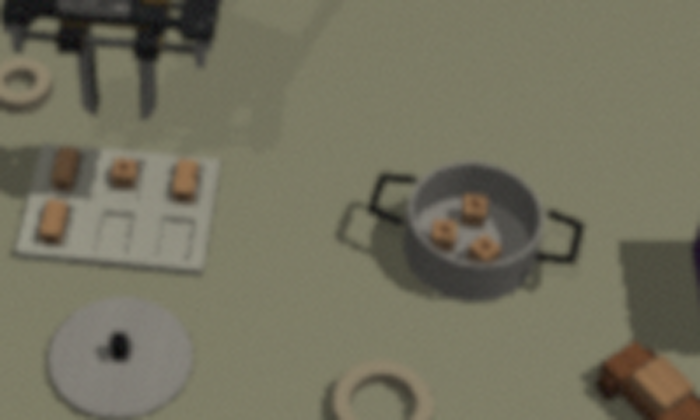

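The second cube is also in the pot at (443,233), not stacked, and there is free floor at the front of the pot for the third.

```bash
python3 -m handwheel '{"slide":[[0,0.05,0.5],[0,0,0.8],[0,0,0.8],[0,0,0.8],[0,0,0.8],[0,0,0.6],[0,0,0.25],[0,0,0],[0,0,0],[0,0,0]],"rotation":[[0,0,0],[0,0,0],[0,0,0],[0,0,0],[0,0,0],[0,0,0],[0,0,0],[0,0,0],[0,0,0],[0,0,0]]}'
python3 -m handwheel '{"slide":[[0,0,0],[0,0,0],[0,0,0],[0,0,0],[0,0,0],[0,0,0],[0,0,-0.3],[0,0,-0.8],[0,0,-1],[0,0,-1]],"rotation":[[0,0,0],[0,0,0],[0,0,0],[0,0,0],[0,0,0],[0,0,0],[0,0,0],[0,0,0],[0,0,0],[0,0,0]]}' -1 20
python3 -m handwheel '{"slide":[[0,0.4,-1],[-0.2,1,-0.3],[-0.2,1,0],[-0.2,1,0],[-0.2,1,0],[-0.2,1,0],[-0.2,1,0],[-0.2,1,0],[-0.2,1,0],[-0.2,1,0]],"rotation":[[0,0,0],[0,0,0],[0,0,0],[0,0,0],[0,0,0],[0,0,0],[0,0,0],[0,0,0],[0,0,0],[0,0,0]]}'
python3 -m handwheel '{"slide":[[-0.3,1,0],[-0.3,1,0],[-0.2,1,0],[-0.2,1,0],[-0.2,1,0],[-0.2,0.9,0],[0,0,0],[0,0,0],[0,0,0],[0,0,0]],"rotation":[[0,0,0],[0,0,0],[0,0,0],[0,0,0],[0,0,0],[0,0,0],[0,0,0],[0,0,0],[0,0,0],[0,0,0]]}'
python3 -c "
from h import *
to(.496,.284,.035,np.radians(95.5))"
```

```text
t: 17.75
position: [0.4621, -0.028, 0.0136]
ee_rot: [-0.148, 3.137, -0.001]
ft_force: [0.0, 1.3, 0.5]
gripper_width: 0.429
gripper_force: 0.0
t: 18.58
position: [0.4605, -0.0278, 0.0753]
ee_rot: [0.148, -3.136, -0.001]
ft_force: [0.3, -0.2, 0.2]
gripper_width: 0.228
gripper_force: 20.0
t: 19.42
position: [0.4793, 0.1636, 0.1011]
ee_rot: [0.148, -3.138, 0.0]
ft_force: [-0.2, 0.2, 0.2]
gripper_width: 0.233
gripper_force: 20.0
t: 20.25
position: [0.4961, 0.2817, 0.1008]
ee_rot: [0.147, -3.137, 0.001]
ft_force: [-0.2, 0.0, 1.1]
gripper_width: 0.23
gripper_force: 20.0
rot [-0.01 -0.01 -0.03] slide(after rot) [-0.01  0.12  3.29] q6 -1.3 t 20.2
```

```bash
python3 -m handwheel '{"slide":[[0,0.1,0.7],[0,0,0.9],[0,0,0.9],[0,0,0.7],[0,0,0.1],[0,0,0],[0,0,0],[0,0,0],[0,0,0],[0,0,0]],"rotation":[[0,0,0],[0,0,0],[0,0,0],[0,0,0],[0,0,0],[0,0,0],[0,0,0],[0,0,0],[0,0,0],[0,0,0]]}'
python3 -m handwheel '{"slide":[[0,0,0],[0,0,0],[0,0,0],[0,0,0],[0,0,-0.5],[0,0,-0.8],[0,0,-1],[0,0,-0.8],[0,0,-0.3],[0,-0.4,0]],"rotation":[[0,0,0],[0,0,0],[0,0,0],[0,0,0],[0,0,0],[0,0,0],[0,0,0],[0,0,0],[0,0,0],[0,0,0]]}' -0.3
python3 -m handwheel '{"slide":[[0.3,-1,0],[0.3,-1,0],[0.3,-1,0],[0.3,-1,0],[0.3,-1,0],[0.3,-1,0],[0.3,-1,0],[0.3,-1,0],[0.3,-1,0],[0.3,-1,0]],"rotation":[[0,0,0],[0,0,0],[0,0,0],[0,0,0],[0,0,0],[0,0,0],[0,0,0],[0,0,0],[0,0,0],[0,0,0]]}' -0.15
python3 -m handwheel '{"slide":[[0.1,-1,0],[0,-1,0],[0,-0.1,0],[0,0,0],[0,0,0],[0,0,0],[0,0,0],[0,0,0],[0,0,0],[0,0,0]],"rotation":[[0,0,0],[0,0,0],[0,0,0],[0,0,0],[0,0,0],[0,0,0],[0,0,0],[0,0,0],[0,0,0],[0,0,0]]}'
python3 - <<'E'
from h import *
to(.4573,.0301,.013,np.radians(95.5))
cv2.imwrite('pics/a4.png',cv2.resize(read_camera('top')[155:255,150:450,::-1],None,fx=2.6,fy=2.6,interpolation=cv2.INTER_CUBIC))
E
```

```text
t: 21.08
position: [0.4971, 0.2849, 0.0362]
ee_rot: [-0.148, 3.136, 0.001]
ft_force: [0.1, -0.0, -0.4]
gripper_width: 0.229
gripper_force: 20.0
t: 21.92
position: [0.4987, 0.2782, 0.1058]
ee_rot: [-0.15, 3.133, 0.003]
ft_force: [0.2, 0.1, -0.4]
gripper_width: 0.352
gripper_force: 0.0
t: 22.75
position: [0.4546, 0.0706, 0.1019]
ee_rot: [0.148, -3.136, 0.0]
ft_force: [-0.2, -0.5, 0.3]
gripper_width: 0.425
gripper_force: 0.0
t: 23.58
position: [0.458, 0.0304, 0.103]
ee_rot: [0.149, -3.138, -0.0]
ft_force: [0.9, -0.6, 0.3]
gripper_width: 0.425
gripper_force: 0.0
rot [ 0.   -0.   -0.01] slide(after rot) [ 0.04 -0.01  4.5 ] q6 -1.79 t 23.6
```

View pics/a4.png

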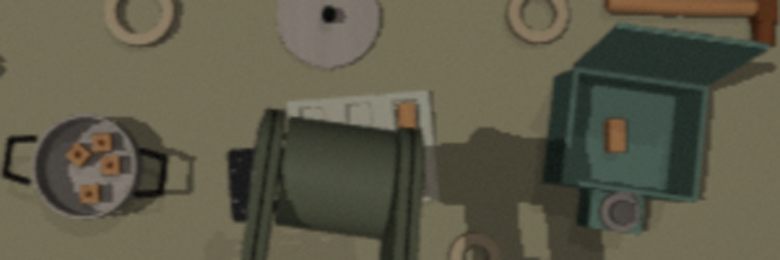

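All four cubes lie flat on the pot floor at crop (78,154), (101,143), (110,164) and (90,194). The box and its sample are unchanged.

```bash
python3 -m handwheel '{"slide":[[0,0,0.5],[0,0,0.8],[0,0,0.8],[0,0,0.8],[0,0,0.8],[0,0,0.6],[0,0,0.2],[0,0,0],[0,0,0],[0,0,0]],"rotation":[[0,0,0],[0,0,0],[0,0,0],[0,0,0],[0,0,0],[0,0,0],[0,0,0],[0,0,0],[0,0,0],[0,0,0]]}'
python3 -m handwheel '{"slide":[[0,0,0],[0,0,0],[0,0,0],[0,0,0],[0,0,0],[0,0,0],[0,0,-0.3],[0,0,-0.8],[0,0,-1],[0,0,-1]],"rotation":[[0,0,0],[0,0,0],[0,0,0],[0,0,0],[0,0,0],[0,0,0],[0,0,0],[0,0,0],[0,0,0],[0,0,0]]}' -1 20
python3 -m handwheel '{"slide":[[0,-0.4,-1],[-0.1,-1,-1],[-0.1,-1,-0.5],[-0.1,-1,0],[-0.1,-1,0],[-0.1,-1,0],[-0.1,-1,0],[-0.1,-1,0],[-0.1,-1,0],[-0.1,-1,0]],"rotation":[[0,0,0],[0,0,0],[0,0,0],[0,0,0],[0,0,0],[0,0,0],[0,0,0],[0,0,0],[0,0,0],[0,0,0]]}'
python3 -m handwheel '{"slide":[[-0.1,-1,0],[-0.1,-1,0],[-0.1,-1,0],[-0.1,-1,0],[-0.1,-1,0],[-0.1,-1,0],[0,-0.7,0],[0,0,0],[0,0,0],[0,0,0]],"rotation":[[0,0,0],[0,0,0],[0,0,0],[0,0,0],[0,0,0],[0,0,0],[0,0,0],[0,0,0],[0,0,0],[0,0,0]]}'
python3 -c "
from h import *
to(.518,-.2877,.055,np.radians(95.5))"
```

```text
t: 24.47
position: [0.4588, 0.0299, 0.0136]
ee_rot: [-0.148, 3.137, -0.0]
ft_force: [-0.3, 0.1, 0.5]
gripper_width: 0.426
gripper_force: 0.0
t: 25.3
position: [0.4571, 0.0301, 0.0753]
ee_rot: [0.148, -3.136, -0.001]
ft_force: [0.3, -0.1, 0.6]
gripper_width: 0.206
gripper_force: 20.0
t: 26.13
position: [0.4934, -0.1564, 0.1251]
ee_rot: [0.148, -3.138, -0.0]
ft_force: [0.1, -0.3, -0.5]
gripper_width: 0.211
gripper_force: 20.0
t: 26.97
position: [0.5177, -0.2867, 0.1248]
ee_rot: [0.148, -3.137, -0.002]
ft_force: [0.1, -0.6, -0.9]
gripper_width: 0.209
gripper_force: 20.0
rot [ 0.01 -0.01 -0.01] slide(after rot) [-0.01 -0.05  3.49] q6 -2.32 t 27.0
```

```bash
python3 -m handwheel '{"slide":[[0,0,0.7],[0,0,0.9],[0,0,0.9],[0,0,0.8],[0,0,0.2],[0,0,0],[0,0,0],[0,0,0],[0,0,0],[0,0,0]],"rotation":[[0,0,0],[0,0,0],[0,0,0],[0,0,0],[0,0,0],[0,0,0],[0,0,0],[0,0,0],[0,0,0],[0,0,0]]}'
python3 -m handwheel '{"slide":[[0,0,0],[0,0,0],[0,0,0],[0,0,0],[0,0,-0.5],[0,0,-0.8],[0,0,-1],[0,0,-0.8],[0,0,-0.4],[0,0.5,0]],"rotation":[[0,0,0],[0,0,0],[0,0,0],[0,0,0],[0,0,0],[0,0,0],[0,0,0],[0,0,0],[0,0,0],[0,0,0]]}' -0.35
python3 -m handwheel '{"slide":[[0.2,1,0],[0.2,1,0],[0.2,1,0],[0.2,1,0],[0.2,1,0],[0.2,1,0],[0.2,1,0],[0.1,1,0],[0,1,0],[0,1,0]],"rotation":[[0,0,0],[0,0,0],[0,0,0],[0,0,0],[0,0,0],[0,0,0],[0,0,0],[0,0,0],[0,0,0],[0,0,0]]}' -0.15
python3 -m handwheel '{"slide":[[0,0,0.3],[0,0,0.5],[0,0,0.2],[0,0,0],[0,0,0],[0,0,0],[0,0,0],[0,0,0],[0,0,0],[0,0,0]],"rotation":[[0,0,0],[0,0,0],[0,0,0],[0,0,0],[0,0,0],[0,0,0],[0,0,0],[0,0,0],[0,0,0],[0,0,0]]}'
python3 - <<'E'
from h import *
to(.467,-.0818,.013,np.radians(95.5))
cv2.imwrite('pics/a5.png',cv2.resize(read_camera('top')[155:255,250:450,::-1],None,fx=3,fy=3,interpolation=cv2.INTER_CUBIC))
E
```

```text
t: 27.8
position: [0.519, -0.2883, 0.0563]
ee_rot: [-0.148, 3.136, -0.002]
ft_force: [-0.3, -0.1, -1.1]
gripper_width: 0.213
gripper_force: 20.0
t: 28.63
position: [0.5191, -0.2803, 0.1284]
ee_rot: [-0.145, 3.133, -0.008]
ft_force: [-0.1, -0.4, 0.1]
gripper_width: 0.326
gripper_force: 0.0
t: 29.47
position: [0.467, -0.0796, 0.1239]
ee_rot: [0.148, -3.136, -0.002]
ft_force: [0.1, -0.1, 0.6]
gripper_width: 0.423
gripper_force: 0.0
t: 30.3
position: [0.4688, -0.0817, 0.1053]
ee_rot: [-0.148, 3.138, -0.0]
ft_force: [0.3, -0.0, -0.9]
gripper_width: 0.427
gripper_force: 0.0
rot [-0.    0.   -0.02] slide(after rot) [0.09 0.01 4.61] q6 -2.02 t 30.3
```

View pics/a5.png

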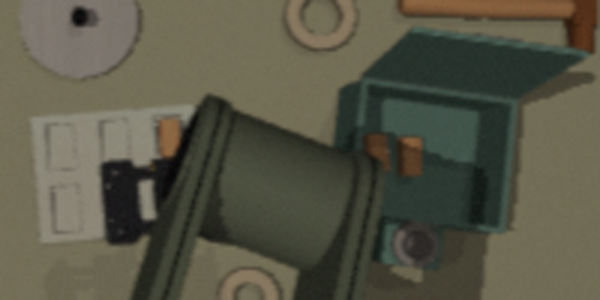

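The first long bead is in the box at (375,150), next to the sample at (410,157).

```bash
python3 -m handwheel '{"slide":[[0.1,0,0.5],[0,0,0.8],[0,0,0.8],[0,0,0.8],[0,0,0.8],[0,0,0.6],[0,0,0.3],[0,0,0],[0,0,0],[0,0,0]],"rotation":[[0,0,0],[0,0,0],[0,0,0],[0,0,0],[0,0,0],[0,0,0],[0,0,0],[0,0,0],[0,0,0],[0,0,0]]}'
python3 -m handwheel '{"slide":[[0,0,0],[0,0,0],[0,0,0],[0,0,0],[0,0,0],[0,0,0],[0,0,-0.3],[0,0,-0.8],[0,0,-1],[0,0,-1]],"rotation":[[0,0,0],[0,0,0],[0,0,0],[0,0,0],[0,0,0],[0,0,0],[0,0,0],[0,0,0],[0,0,0],[0,0,0]]}' -1 20
python3 -m handwheel '{"slide":[[0,0,-1],[0,-0.7,-1],[-0.1,-1,-0.5],[-0.1,-1,0],[-0.1,-1,0],[-0.1,-1,0],[-0.1,-1,0],[-0.1,-1,0],[-0.1,-1,0],[-0.1,-1,0]],"rotation":[[0,0,0],[0,0,0],[0,0,0],[0,0,0],[0,0,0],[0,0,0],[0,0,0],[0,0,0],[0,0,0],[0,0,0]]}'
python3 -m handwheel '{"slide":[[0,-1,0],[0,-1,0],[0,-1,0],[0,-1,0],[0,-1,0],[0,-0.1,0],[0,0,0],[0,0,0],[0,0,0],[0,0,0]],"rotation":[[0,0,0],[0,0,0],[0,0,0],[0,0,0],[0,0,0],[0,0,0],[0,0,0],[0,0,0],[0,0,0],[0,0,0]]}'
python3 -c "
from h import *
to(.5095,-.3551,.055,np.radians(95.5))"
```

```text
t: 31.18
position: [0.4671, -0.0819, 0.0136]
ee_rot: [-0.148, 3.137, -0.001]
ft_force: [0.1, -0.2, 0.0]
gripper_width: 0.425
gripper_force: 0.0
t: 32.02
position: [0.4657, -0.0814, 0.0754]
ee_rot: [0.148, -3.136, -0.001]
ft_force: [-0.0, -0.9, -0.5]
gripper_width: 0.213
gripper_force: 20.0
t: 32.85
position: [0.4987, -0.2543, 0.1251]
ee_rot: [0.148, -3.138, -0.0]
ft_force: [-0.1, 0.9, 1.5]
gripper_width: 0.213
gripper_force: 20.0
t: 33.68
position: [0.5084, -0.3537, 0.125]
ee_rot: [0.15, -3.138, -0.001]
ft_force: [0.3, 0.4, -0.0]
gripper_width: 0.211
gripper_force: 20.0
rot [ 0.01 -0.   -0.01] slide(after rot) [-0.05 -0.07  3.5 ] q6 -2.41 t 33.7
```

```bash
python3 -m handwheel '{"slide":[[0,0,0.7],[0,0,0.9],[0,0,0.9],[0,0,0.8],[0,0,0.2],[0,0,0],[0,0,0],[0,0,0],[0,0,0],[0,0,0]],"rotation":[[0,0,0],[0,0,0],[0,0,0],[0,0,0],[0,0,0],[0,0,0],[0,0,0],[0,0,0],[0,0,0],[0,0,0]]}'
python3 -m handwheel '{"slide":[[0,0,0],[0,0,0],[0,0,0],[0,0,0],[0,0,-0.5],[0,0,-0.8],[0,0,-1],[0,0,-0.8],[0,0,-0.4],[0,0.5,0]],"rotation":[[0,0,0],[0,0,0],[0,0,0],[0,0,0],[0,0,0],[0,0,0],[0,0,0],[0,0,0],[0,0,0],[0,0,0]]}' -0.35
python3 -m handwheel '{"slide":[[-0.2,1,0],[-0.2,1,0],[-0.2,1,0],[-0.2,1,0],[-0.2,1,0],[-0.2,1,0],[-0.2,1,0],[-0.2,1,0],[-0.2,1,0],[-0.2,1,0]],"rotation":[[0,0,0],[0,0,0],[0,0,0],[0,0,0],[0,0,0],[0,0,0],[0,0,0],[0,0,0],[0,0,0],[0,0,0]]}' -0.15
python3 -m handwheel '{"slide":[[-0.2,1,0],[-0.1,1,0],[0,1,0],[0,0.4,0],[0,0,0.3],[0,0,0.5],[0,0,0.2],[0,0,0],[0,0,0],[0,0,0]],"rotation":[[0,0,0],[0,0,0],[0,0,0],[0,0,0],[0,0,0],[0,0,0],[0,0,0],[0,0,0],[0,0,0],[0,0,0]]}'
python3 - <<'E'
from h import *
to(.5297,-.0749,.013,np.radians(95.5))
E
```

```text
t: 34.52
position: [0.5092, -0.3556, 0.0564]
ee_rot: [-0.148, 3.136, -0.003]
ft_force: [0.1, -0.2, 0.3]
gripper_width: 0.212
gripper_force: 20.0
t: 35.35
position: [0.5092, -0.3478, 0.1285]
ee_rot: [-0.146, 3.134, -0.009]
ft_force: [0.7, -0.2, 0.4]
gripper_width: 0.322
gripper_force: 0.0
t: 36.18
position: [0.5273, -0.1401, 0.1238]
ee_rot: [0.148, -3.136, -0.002]
ft_force: [0.3, -0.2, 0.4]
gripper_width: 0.427
gripper_force: 0.0
t: 37.02
position: [0.5282, -0.0747, 0.1049]
ee_rot: [0.146, -3.138, 0.0]
ft_force: [-0.6, 0.2, 0.3]
gripper_width: 0.428
gripper_force: 0.0
rot [-0.   -0.   -0.03] slide(after rot) [-0.08 -0.02  4.59] q6 -1.97 t 37.0
```

```bash
python3 -m handwheel '{"slide":[[-0.1,0,0.5],[0,0,0.8],[0,0,0.8],[0,0,0.8],[0,0,0.8],[0,0,0.6],[0,0,0.3],[0,0,0],[0,0,0],[0,0,0]],"rotation":[[0,0,0],[0,0,0],[0,0,0],[0,0,0],[0,0,0],[0,0,0],[0,0,0],[0,0,0],[0,0,0],[0,0,0]]}'
python3 -m handwheel '{"slide":[[0,0,0],[0,0,0],[0,0,0],[0,0,0],[0,0,0],[0,0,0],[0,0,-0.3],[0,0,-0.8],[0,0,-1],[0,0,-1]],"rotation":[[0,0,0],[0,0,0],[0,0,0],[0,0,0],[0,0,0],[0,0,0],[0,0,0],[0,0,0],[0,0,0],[0,0,0]]}' -1 20
python3 -m handwheel '{"slide":[[0,0,-1],[0,-0.7,-1],[0.2,-1,-0.5],[0.2,-1,0],[0.2,-1,0],[0.2,-1,0],[0.2,-1,0],[0.2,-1,0],[0.2,-1,0],[0.2,-1,0]],"rotation":[[0,0,0],[0,0,0],[0,0,0],[0,0,0],[0,0,0],[0,0,0],[0,0,0],[0,0,0],[0,0,0],[0,0,0]]}'
python3 -m handwheel '{"slide":[[0.2,-1,0],[0.1,-1,0],[0,-1,0],[0,-0.4,0],[0,0,0],[0,0,0],[0,0,0],[0,0,0],[0,0,0],[0,0,0]],"rotation":[[0,0,0],[0,0,0],[0,0,0],[0,0,0],[0,0,0],[0,0,0],[0,0,0],[0,0,0],[0,0,0],[0,0,0]]}'
python3 -c "
from h import *
to(.5146,-.3204,.042,np.radians(95.5))"
```

```text
t: 37.85
position: [0.531, -0.074, 0.0139]
ee_rot: [-0.148, 3.137, -0.001]
ft_force: [-0.1, -0.6, -0.8]
gripper_width: 0.426
gripper_force: 0.0
t: 38.68
position: [0.5292, -0.0734, 0.0752]
ee_rot: [0.148, -3.136, -0.001]
ft_force: [1.2, 0.5, 0.1]
gripper_width: 0.211
gripper_force: 20.0
t: 39.52
position: [0.5141, -0.2507, 0.125]
ee_rot: [0.148, -3.138, -0.001]
ft_force: [0.5, -0.9, -0.9]
gripper_width: 0.208
gripper_force: 20.0
t: 40.35
position: [0.5151, -0.3174, 0.1251]
ee_rot: [0.15, -3.138, -0.0]
ft_force: [-0.3, 0.1, -0.0]
gripper_width: 0.208
gripper_force: 20.0
rot [ 0.   -0.   -0.01] slide(after rot) [ 0.04 -0.15  4.16] q6 -2.36 t 40.4
```

```bash
python3 -m handwheel '{"slide":[[0,-0.15,0.7],[0,0,0.9],[0,0,0.9],[0,0,0.9],[0,0,0.6],[0,0,0.2],[0,0,0],[0,0,0],[0,0,0],[0,0,0]],"rotation":[[0,0,0],[0,0,0],[0,0,0],[0,0,0],[0,0,0],[0,0,0],[0,0,0],[0,0,0],[0,0,0],[0,0,0]]}'
python3 -m handwheel '{"slide":[[0,0,0],[0,0,0],[0,0,0],[0,0,0],[0,0,-0.5],[0,0,-0.8],[0,0,-1],[0,0,-1],[0,0,-0.9],[0,0.5,-0.2]],"rotation":[[0,0,0],[0,0,0],[0,0,0],[0,0,0],[0,0,0],[0,0,0],[0,0,0],[0,0,0],[0,0,0],[0,0,0]]}' -0.35
python3 -m handwheel '{"slide":[[0,1,0],[0,1,0],[0,1,0],[0,1,0],[0,1,0],[0,1,0],[0,1,0],[0,1,0],[0,1,0],[0,1,0]],"rotation":[[0,0,0],[0,0,0],[0,0,0],[0,0,0],[0,0,0],[0,0,0],[0,0,0],[0,0,0],[0,0,0],[0,0,0]]}' -0.1
python3 - <<'E'
from h import *
t=read_camera('top')[:,:,::-1].copy();s=read_camera('scene')[:,:,::-1].copy();cv2.imwrite('top1.png',t);cv2.imwrite('scene1.png',s)
S=cv2.split(cv2.cvtColor(t,cv2.COLOR_BGR2HSV))
g=(S[1]<45).astype(np.uint8);b=(S[2]<35).astype(np.uint8)
h=hull(g,(240,120,315,183));w=ray('top',h,.010).astype(np.float32);print('lid',cv2.minEnclosingCircle(w),cv2.fitEllipse(w)[:2])
st()
A=cv2.resize(t[150:250,150:450],None,fx=2.6,fy=2.6,interpolation=cv2.INTER_CUBIC);B=cv2.resize(s[130:260,80:380],None,fx=2.6,fy=2.6,interpolation=cv2.INTER_CUBIC)
cv2.imwrite('pics/a6.png',np.vstack([A,B])[:600])
E
```

```text
t: 41.18
position: [0.5163, -0.322, 0.0424]
ee_rot: [-0.148, 3.136, -0.003]
ft_force: [0.6, 0.2, 0.3]
gripper_width: 0.214
gripper_force: 20.0
t: 42.02
position: [0.5167, -0.3143, 0.1339]
ee_rot: [-0.145, 3.132, -0.01]
ft_force: [0.7, 0.3, 1.3]
gripper_width: 0.327
gripper_force: 0.0
t: 42.85
position: [0.4946, -0.1103, 0.1286]
ee_rot: [0.148, -3.137, -0.001]
ft_force: [1.4, -0.5, 0.7]
gripper_width: 0.455
gripper_force: 0.0
lid ((0.6165188550949097, 0.02466532029211521), 0.06194891780614853) ((0.6272985339164734, 0.02431304007768631), (0.09478779882192612, 0.12771707773208618))
{'t': np.float64(42.95), 'position': array([ 0.494, -0.109,  0.128]), 'ee_rot': array([ 1.530e-01, -3.136e+00, -3.000e-03]), 'ft_force': array([ 0.293,  0.454, -0.757]), 'gripper_width': np.float64(0.45), 'gripper_force': np.float64(0.0)}
```

View pics/a6.png

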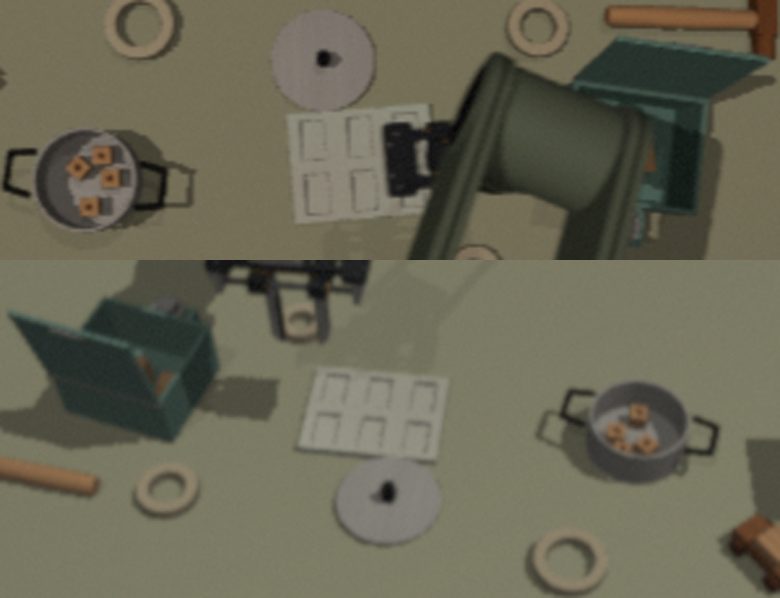

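The lid has been knocked about 4 cm toward the tray, to crop (323,60), and now touches the tray's far edge. I'll measure it more carefully.

```bash
python3 - <<'E'
from h import *
from scipy.optimize import least_squares
for n,roi in (('top',(245,140,305,188)),('scene',(200,195,260,245))):
    t=cv2.imread(n+'1.png');S=cv2.split(cv2.cvtColor(t,cv2.COLOR_BGR2HSV))
    g=(S[1]<45).astype(np.uint8)
    h=hull(g,roi).astype(float)
    # keep arc away from tray
    h=h[h[:,1]<186] if n=='top' else h[h[:,1]>212]
    if n=='top': h=h[h[:,1]<182]
    for z in(.010,.012):
        w=ray(n,h,z)
        f=least_squares(lambda p:np.hypot(*(w-p[:2]).T)-p[2],[.62,.02,.062],loss='soft_l1',f_scale=.001);print(n,z,f.x.round(4),np.abs(f.fun).max().round(4),len(h))
    b=(S[2]<42).astype(np.uint8);k=hull(b,(266,162,284,182) if n=='top' else (222,210,238,228));print('knob',k.min(0),k.max(0),ray(n,[k.mean(0)],.035),ray(n,[k.mean(0)],.025))
A=cv2.resize(cv2.imread('top1.png')[145:195,245:305],None,fx=6.6,fy=6.6,interpolation=cv2.INTER_CUBIC);B=cv2.resize(cv2.imread('scene1.png')[190:240,200:260],None,fx=6.6,fy=6.6,interpolation=cv2.INTER_CUBIC)
cv2.imwrite('pics/a7.png',np.hstack([A,B]))
E
```

```text
top 0.01 [0.6166 0.0242 0.0603] 0.002 72
top 0.012 [0.6164 0.0243 0.0602] 0.002 72
knob [272 170] [276 174] [[0.6153584  0.02411062]] [[0.61686493 0.02373101]]
scene 0.01 [0.6152 0.023  0.0637] 0.0035 79
scene 0.012 [0.6165 0.0234 0.0636] 0.0035 79
knob [227 216] [230 222] [[0.62236292 0.02477912]] [[0.615645   0.02267021]]
```

View pics/a7.png

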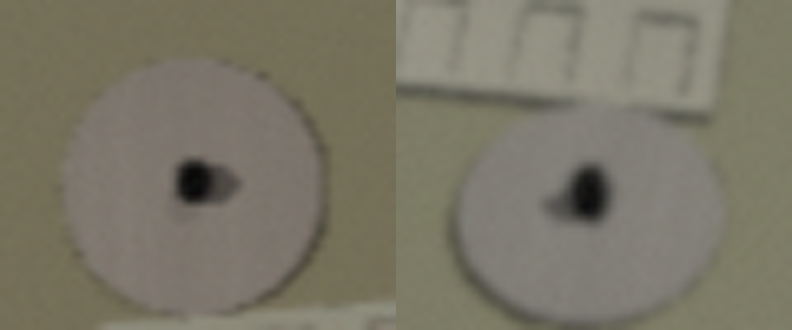

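The lid lies flat just touching the tray, centred near (0.616, 0.024), and the knob agrees.

```bash
python3 -m handwheel '{"slide":[[-0.9,0.8,0],[-0.9,0.8,0],[-0.9,0.8,0],[-0.9,0.8,0],[-0.9,0.8,0.3],[-0.9,0.8,0.5],[-0.9,0.8,0.4],[-0.4,0.4,0],[0,0,0],[0,0,0]],"rotation":[[0,0,0],[0,0,0],[0,0,0],[0,0,0],[0,0,0],[0,0,0],[0,0,0],[0,0,0],[0,0,0],[0,0,0]]}' -0.1 40
python3 -c "
from h import *
to(.616,.0238,.0145,np.radians(95.5))"
```

```text
t: 43.78
position: [0.6175, 0.0195, 0.105]
ee_rot: [0.149, -3.137, 0.001]
ft_force: [-0.0, -0.4, 0.5]
gripper_width: 0.45
gripper_force: 0.0
rot [-0.01 -0.01 -0.01] slide(after rot) [0.05 0.22 4.53] q6 -1.77 t 43.8
```

```bash
python3 -m handwheel '{"slide":[[0.05,0.2,0.5],[0,0,0.8],[0,0,0.8],[0,0,0.8],[0,0,0.8],[0,0,0.6],[0,0,0.2],[0,0,0],[0,0,0],[0,0,0]],"rotation":[[0,0,0],[0,0,0],[0,0,0],[0,0,0],[0,0,0],[0,0,0],[0,0,0],[0,0,0],[0,0,0],[0,0,0]]}'
python3 -m handwheel '{"slide":[[0,0,0],[0,0,0],[0,0,0],[0,0,0],[0,0,0],[0,0,0],[0,0,0],[0,0,0],[0,0,0],[0,0,0]],"rotation":[[0,0,0],[0,0,0],[0,0,0],[0,0,0],[0,0,0],[0,0,0],[0,0,0],[0,0,0],[0,0,0],[0,0,0]]}' -1 40
python3 - <<'E'
from h import *
t=cv2.imread('top1.png')
A=cv2.resize(t[195:245,145:220],None,fx=7,fy=7,interpolation=cv2.INTER_CUBIC)
for p in [(.4665,.2915),(.469,.294)]:
  for a in np.linspace(0,2*np.pi,60):
    u=(proj('top',[p[0]+.06*np.cos(a),p[1]+.06*np.sin(a),.055])-[145,195]+.5)*7
    cv2.circle(A,tuple(u.astype(int)),1,(0,0,255) if p[0]<.468 else (255,0,0),-1)
cv2.imwrite('pics/a8.png',A)
E
```

```text
t: 44.62
position: [0.6173, 0.0235, 0.0163]
ee_rot: [-0.147, 3.136, -0.001]
ft_force: [0.7, -0.8, -0.0]
gripper_width: 0.452
gripper_force: 0.0
t: 45.45
position: [0.6166, 0.0238, 0.0154]
ee_rot: [-0.148, 3.137, -0.0]
ft_force: [-1.1, 1.2, 4.2]
gripper_width: 0.181
gripper_force: 40.0
```

View pics/a8.png

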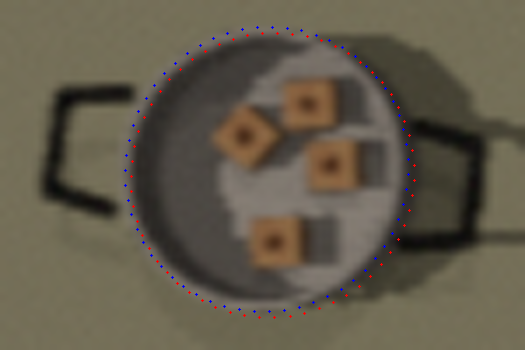

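The cubes are clear and not stacked. The rim centre lies between the two trial circles, so I'll refine it with radial edges in both views while lifting the lid.

```bash
python3 -m handwheel '{"slide":[[0,0,-0.5],[0,0,-0.8],[0,0,-1],[0,0,-1],[0,0,-1],[0,0,-0.8],[0,0,-0.4],[0,0,0],[0,0,0],[0,0,0]],"rotation":[[0,0,0],[0,0,0],[0,0,0],[0,0,0],[0,0,0],[0,0,0],[0,0,0],[0,0,0],[0,0,0],[0,0,0]]}'
python3 - <<'E'
from h import *
from scipy.optimize import least_squares
for n in('top','scene'):
    t=cv2.imread(n+'1.png');S=cv2.GaussianBlur(cv2.cvtColor(t,cv2.COLOR_BGR2HSV)[:,:,1].astype(np.float32),(0,0),.7)
    c0=np.array([.4675,.2925]);pts=[]
    rr=np.arange(.050,.069,.0005)
    for a in np.linspace(0,2*np.pi,90,endpoint=False):
        d=np.array([np.cos(a),np.sin(a)])
        if abs(d[1])>.93: continue
        uv=np.array([proj(n,[*(c0+q*d),.055]) for q in rr],np.float32)
        s=cv2.remap(S,uv[:,:1],uv[:,1:],cv2.INTER_LINEAR)[:,0]
        if n=='scene' and d[0]>.2: continue   # near wall hides edge
        g=np.gradient(s);i=np.argmax(g); pts.append(c0+rr[i]*d)
    w=np.array(pts);f=least_squares(lambda p:np.hypot(*(w-p[:2]).T)-.06,c0,loss='soft_l1',f_scale=.001);print(n,f.x.round(4),np.median(np.abs(f.fun)).round(4),len(w))
    f=least_squares(lambda p:np.hypot(*(w-p[:2]).T)-p[2],[*c0,.06],loss='soft_l1',f_scale=.001);print(f.x.round(4))
t=read_camera('top');read=cv2.cvtColor(t,cv2.COLOR_RGB2HSV)
to(.468,.2925,.13,np.radians(95.5))
E
```

```text
t: 46.28
position: [0.615, 0.0239, 0.1234]
ee_rot: [0.148, -3.135, -0.001]
ft_force: [0.1, 0.7, -1.1]
gripper_width: 0.181
gripper_force: 40.0
top [0.469  0.2944] 0.0011 70
[0.4689 0.2942 0.061 ]Traceback (most recent call last):
  File "<stdin>", line 10, in <module>
  File "h.py", line 9, in proj
    c=calibration(n);T=np.linalg.inv(c['pose']);q=(T[:3,:3]@np.asarray(P,float)+T[:3,3]);q=c['intrinsics']@q;return q[:2]/q[2]
ValueError: time passes only in moves, steps and waits
```

```bash
python3 -m handwheel '{"slide":[[0.4,0.7,0],[0.4,0.9,0],[0.4,0.9,0],[0.4,0.9,0],[0.4,0.9,0],[0.4,0.9,0],[0.4,0.9,0],[0.4,0.9,0],[0.4,0.9,0],[0.4,0.9,0]],"rotation":[[0,0,0],[0,0,0],[0,0,0],[0,0,0],[0,0,0],[0,0,0],[0,0,0],[0,0,0],[0,0,0],[0,0,0]]}'
python3 -m handwheel '{"slide":[[0.4,0.9,0],[0.4,0.9,0],[0.4,0.9,0],[0.4,0.9,0],[0.4,0.9,0],[0,0.5,0],[0,0.3,0],[0,0,0],[0,0,0],[0,0,0]],"rotation":[[0,0,0],[0,0,0],[0,0,0],[0,0,0],[0,0,0],[0,0,0],[0,0,0],[0,0,0],[0,0,0],[0,0,0]]}'
python3 - <<'E'
from h import *
t=read_camera('scene')[:,:,::-1];cv2.imwrite('scene2.png',t)
cv2.imwrite('pics/a9.png',cv2.resize(t[100:240,250:400],None,fx=4,fy=4,interpolation=cv2.INTER_CUBIC))
to(.4688,.2938,.0645,np.radians(95.5))
E
```

```text
t: 47.12
position: [0.5175, 0.1929, 0.1236]
ee_rot: [0.148, -3.135, 0.0]
ft_force: [-0.5, -0.1, -1.4]
gripper_width: 0.181
gripper_force: 40.0
t: 47.95
position: [0.4706, 0.2926, 0.1248]
ee_rot: [0.147, -3.138, 0.001]
ft_force: [1.1, -0.0, -1.2]
gripper_width: 0.183
gripper_force: 40.0
rot [-0.   -0.   -0.03] slide(after rot) [0.09 0.07 3.02] q6 -1.26 t 48.0
```

View pics/a9.png

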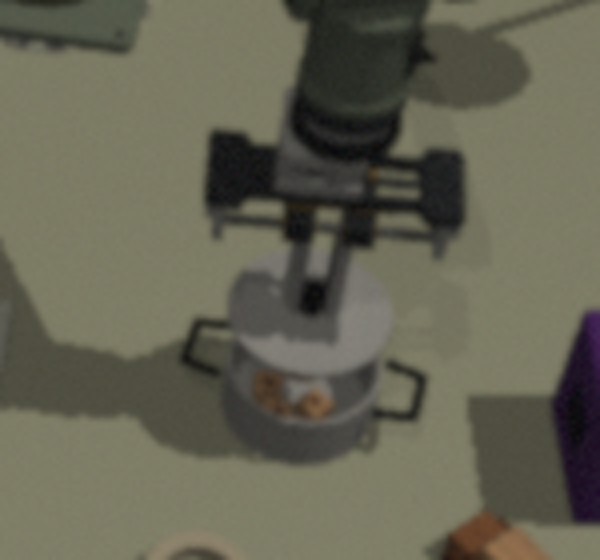

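The lid is held level above the pot, so I'll lower it.

```bash
python3 -m handwheel '{"slide":[[0.09,0.07,0.4],[0,0,0.6],[0,0,0.6],[0,0,0.5],[0,0,0.3],[0,0,0.2],[0,0,0.1],[0,0,0.1],[0,0,0],[0,0,0]],"rotation":[[0,0,0],[0,0,0],[0,0,0],[0,0,0],[0,0,0],[0,0,0],[0,0,0],[0,0,0],[0,0,0],[0,0,0]]}'
python3 -m handwheel '{"slide":[[0,0,0.1],[0,0,0.05],[0,0,0.05],[0,0,0],[0,0,0],[0,0,0],[0,0,0],[0,0,0],[0,0,0],[0,0,0]],"rotation":[[0,0,0],[0,0,0],[0,0,0],[0,0,0],[0,0,0],[0,0,0],[0,0,0],[0,0,0],[0,0,0],[0,0,0]]}'
```

```text
t: 48.83
position: [0.4687, 0.2947, 0.0694]
ee_rot: [-0.148, 3.137, 0.0]
ft_force: [0.3, -0.5, -1.8]
gripper_width: 0.182
gripper_force: 40.0
t: 49.67
position: [0.4684, 0.2945, 0.0651]
ee_rot: [0.148, -3.138, -0.0]
ft_force: [0.3, 0.2, -0.3]
gripper_width: 0.182
gripper_force: 40.0
```

```bash
python3 -m handwheel '{"slide":[[0,0,0],[0,0,0],[0,0,0],[0,0,0],[0,0,0],[0,0,0],[0,0,-0.5],[0,0,-0.8],[0,0,-1],[0,0,-1]],"rotation":[[0,0,0],[0,0,0],[0,0,0],[0,0,0],[0,0,0],[0,0,0],[0,0,0],[0,0,0],[0,0,0],[0,0,0]]}' -0.2
python3 -m handwheel '{"slide":[[0,-0.8,-1],[0,-1,-1],[0,-1,-1],[0,-1,0],[0,-1,0],[0,-1,0],[0,-1,0],[0,-1,0],[0,-1,0],[0,-1,0]],"rotation":[[0,0,0],[0,0,0],[0,0,0],[0,0,0],[0,0,0],[0,0,0],[0,0,0],[0,0,0],[0,0,0],[0,0,0]]}' -1
python3 - <<'E'
from h import *
s=read_camera('scene')[:,:,::-1];t=read_camera('top')[:,:,::-1];cv2.imwrite('top3.png',t);cv2.imwrite('scene3.png',s)
k=dict(interpolation=cv2.INTER_CUBIC)
cv2.imwrite('pics/b1.png',np.hstack([cv2.resize(s[160:230,285:365],(400,350),**k),cv2.resize(t[190:250,145:225],(400,350),**k)]))
st()
E
```

```text
t: 50.5
position: [0.4681, 0.2944, 0.1321]
ee_rot: [0.148, -3.137, 0.0]
ft_force: [0.9, 0.7, 0.5]
gripper_width: 0.4
gripper_force: 0.0
t: 51.33
position: [0.487, 0.0984, 0.192]
ee_rot: [-0.148, 3.137, -0.0]
ft_force: [-0.8, 0.4, -0.1]
gripper_width: 0.004
gripper_force: 0.0
{'t': np.float64(51.433), 'position': array([0.487, 0.097, 0.192]), 'ee_rot': array([-1.430e-01,  3.137e+00, -1.000e-03]), 'ft_force': array([-0.732, -0.014,  0.317]), 'gripper_width': np.float64(0.004), 'gripper_force': np.float64(0.0)}
```

View pics/b1.png

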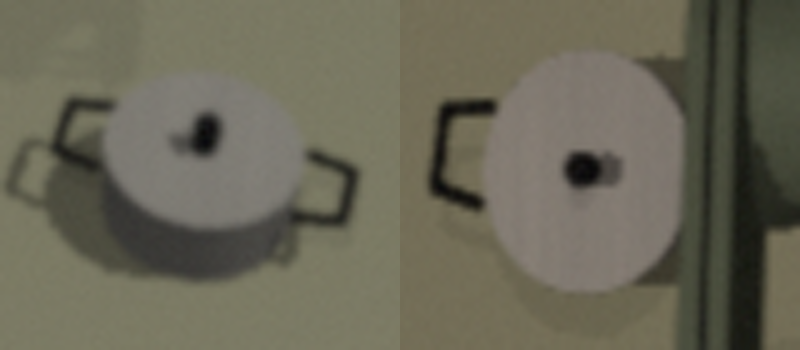

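The lid sits flat on the pot rim in both views. Next is the hinged lid: I'll go behind it with the fingers shut and the tool turned to the box's axes.

```bash
python3 -m handwheel '{"slide":[[0,0,-0.6],[0,0,-0.8],[0,0,-0.8],[0,0,-0.6],[-0.6,-0.8,0],[-0.6,-1,0],[-0.6,-1,0],[-0.6,-1,0],[-0.6,-1,0],[-0.6,-1,0]],"rotation":[[0,0,0.6],[0,0,0.6],[0,0,0.6],[0,0,0.4],[0,0,0],[0,0,0],[0,0,0],[0,0,0],[0,0,0],[0,0,0]]}' -1
python3 -m handwheel '{"slide":[[-0.5,-1,0],[-0.5,-1,0],[-0.5,-1,0],[-0.5,-1,0],[-0.5,-1,0],[-0.5,-1,0],[-0.5,-1,0],[-0.5,-1,0],[-0.5,-1,0],[-0.5,-1,0]],"rotation":[[0,0,0],[0,0,0],[0,0,0],[0,0,0],[0,0,0],[0,0,0],[0,0,0],[0,0,0],[0,0,0],[0,0,0]]}'
python3 -m handwheel '{"slide":[[-0.6,-1,0],[-0.6,-1,0],[-0.6,-1,0],[-0.6,-1,0],[-0.4,-0.7,0],[0,0,0],[0,0,0],[0,0,0],[0,0,0],[0,0,0]],"rotation":[[0,0,0],[0,0,0],[0,0,0],[0,0,0],[0,0,0],[0,0,0],[0,0,0],[0,0,0],[0,0,0],[0,0,0]]}'
python3 - <<'E'
from h import *
to(.6527,-.3389,.195,np.radians(82.8))
E
```

```text
t: 52.27
position: [0.5442, -0.0246, 0.2477]
ee_rot: [0.196, 3.135, 0.001]
ft_force: [-0.4, 0.0, 0.1]
gripper_width: 0.004
gripper_force: 0.0
t: 53.1
position: [0.6186, -0.2355, 0.2475]
ee_rot: [0.196, 3.135, 0.001]
ft_force: [-0.2, 0.7, -1.0]
gripper_width: 0.006
gripper_force: 0.0
t: 53.93
position: [0.6617, -0.3345, 0.2476]
ee_rot: [0.195, 3.135, 0.0]
ft_force: [-0.1, 0.1, 0.8]
gripper_width: 0.007
gripper_force: 0.0
rot [0.   0.   0.01] slide(after rot) [ 0.42 -0.27  2.63] q6 -2.03 t 53.9
```

```bash
python3 -m handwheel '{"slide":[[0,-0.25,0.6],[0,0,0.7],[0,0,0.7],[0,0,0.6],[0.2,0,0],[0.2,0,0],[0.4,0,0],[0,0,0],[0,0,0],[0,0,0]],"rotation":[[0,0,0],[0,0,0],[0,0,0],[0,0,0],[0,0,0],[0,0,0],[0,0,0],[0,0,0],[0,0,0],[0,0,0]]}'
python3 -m handwheel '{"slide":[[0.3,0,0],[0.4,0,0],[0.4,0,0],[0.4,0,0],[0.4,0,0],[0.4,0,0],[0.4,0,0],[0,0,0],[0,0,0],[0,0,0]],"rotation":[[0,0,0],[0,0,0],[0,0,0],[0,0,0],[0,0,0],[0,0,0],[0,0,0],[0,0,0],[0,0,0],[0,0,0]]}'
python3 - <<'E'
from h import *
s=r.sense();c=np.array([.5138,-.3214]);a=np.radians(-7.2);d=s['position'][:2]-c
print('bin xy',d@[np.cos(a),np.sin(a)],d@[-np.sin(a),np.cos(a)],s['position'][2])
t=read_camera('top')[:,:,::-1];s=read_camera('scene')[:,:,::-1];k=dict(interpolation=cv2.INTER_CUBIC)
cv2.imwrite('pics/b2.png',np.hstack([cv2.resize(s[110:220,60:180],(400,367),**k),cv2.resize(t[150:260,340:460],(400,367),**k)]))
E
```

```text
t: 54.77
position: [0.6454, -0.3393, 0.1965]
ee_rot: [0.198, 3.133, -0.002]
ft_force: [0.2, -0.1, -0.8]
gripper_width: 0.002
gripper_force: 0.0
t: 55.6
position: [0.591, -0.3321, 0.1947]
ee_rot: [-0.198, -3.134, -0.001]
ft_force: [0.6, 0.5, 0.3]
gripper_width: 0.006
gripper_force: 0.0
bin xy 0.07797196281279446 -0.0009014701739680931 0.19468900169847048
```

View pics/b2.png

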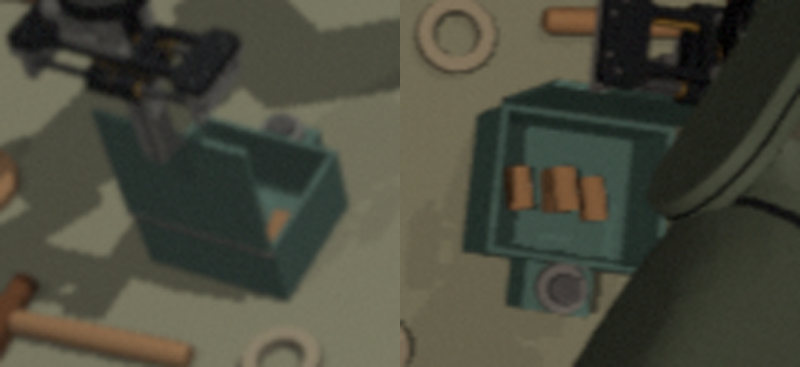

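The lid stands upright against the fingers, and all four long beads are inside at (518,187), (560,188) and (594,198), one of them stacked. Now I'll close it along its arc.

```bash
python3 -m handwheel '{"slide":[[0.5,0,0],[0.5,0,0.05],[0.5,0,0.1],[0.47,0,0.12],[0.47,0,0.17],[0.47,0,0.2],[0.42,0,0.25],[0.42,0,0.3],[0.4,0,0.3],[0,0,0]],"rotation":[[0,0,0],[0,0,0],[0,0,0],[0,0,0],[0,0,0],[0,0,0],[0,0,0],[0,0,0],[0,0,0],[0,0,0]]}'
python3 -m handwheel '{"slide":[[0.35,0,0.33],[0.33,0,0.38],[0.3,0,0.43],[0.26,0,0.44],[0.22,0,0.45],[0.17,0,0.47],[0.14,0,0.48],[0,0,0],[0,0,0],[0,0,0]],"rotation":[[0,0,0],[0,0,0],[0,0,0],[0,0,0],[0,0,0],[0,0,0],[0,0,0],[0,0,0],[0,0,0],[0,0,0]]}'
python3 - <<'E'
from h import *
s=r.sense();c=np.array([.5138,-.3214]);a=np.radians(-7.2);d=s['position'][:2]-c
print('bin xy',d@[np.cos(a),np.sin(a)],d@[-np.sin(a),np.cos(a)],s['position'][2])
E
```

```text
t: 56.53
position: [0.5077, -0.321, 0.1637]
ee_rot: [-0.198, -3.133, -0.003]
ft_force: [0.2, 0.2, 0.1]
gripper_width: 0.003
gripper_force: 0.0
t: 57.37
position: [0.474, -0.3174, 0.1056]
ee_rot: [-0.197, -3.135, -0.0]
ft_force: [0.6, 0.8, 0.3]
gripper_width: 0.006
gripper_force: 0.0
bin xy -0.039947677970950037 -0.0009845302592600873 0.10557046605625021
```

```bash
python3 -m handwheel '{"slide":[[0.05,0,0.2],[0.05,0,0.2],[0,0,0.2],[0,0,0.2],[0,0,0.15],[0,0,0.05],[0,0,0],[0,0,0],[0,0,0],[0,0,0]],"rotation":[[0,0,0],[0,0,0],[0,0,0],[0,0,0],[0,0,0],[0,0,0],[0,0,0],[0,0,0],[0,0,0],[0,0,0]]}'
python3 -m handwheel '{"slide":[[0,0,0.05],[0,0,0.05],[0,0,0],[0,0,0],[0,0,0],[0,0,0],[0,0,0],[0,0,0],[0,0,0],[0,0,0]],"rotation":[[0,0,0],[0,0,0],[0,0,0],[0,0,0],[0,0,0],[0,0,0],[0,0,0],[0,0,0],[0,0,0],[0,0,0]]}'
```

```text
t: 58.2
position: [0.4719, -0.3171, 0.0867]
ee_rot: [-0.197, -3.135, 0.0]
ft_force: [-2.0, 1.0, 6.9]
gripper_width: 0.005
gripper_force: 3.6
t: 59.03
position: [0.472, -0.3171, 0.0865]
ee_rot: [-0.197, -3.135, 0.0]
ft_force: [-5.0, 4.0, 15.1]
gripper_width: 0.006
gripper_force: 8.1
```

```bash
python3 -m handwheel '{"slide":[[0,0,-0.3],[0,0,-0.6],[0,0,-0.6],[0.6,0.3,-0.2],[0.8,0,0],[0.7,0,0],[0.2,0,0],[0,0,0],[0,0,0],[0,0,0]],"rotation":[[0,0,0],[0,0,0],[0,0,0],[0,0,0],[0,0,0],[0,0,0],[0,0,0],[0,0,0],[0,0,0],[0,0,0]]}'
python3 - <<'E'
from h import *
to(.4274,-.3057,.066,np.radians(82.8))
s=read_camera('scene')[:,:,::-1];t=read_camera('top')[:,:,::-1]
H,S,V=cv2.split(cv2.cvtColor(s,cv2.COLOR_BGR2HSV))
k=dict(interpolation=cv2.INTER_CUBIC)
cv2.imwrite('pics/b3.png',np.hstack([cv2.resize(s[110:220,70:190],(400,367),**k),cv2.resize(t[150:260,340:460],(400,367),**k)]))
E
```

```text
t: 59.87
position: [0.4279, -0.3057, 0.118]
ee_rot: [0.197, 3.134, -0.001]
ft_force: [0.2, -0.8, 0.3]
gripper_width: 0.005
gripper_force: 0.0
rot [-0.    0.01 -0.  ] slide(after rot) [ 0.03 -0.    2.6 ] q6 -2.23 t 59.9
```

View pics/b3.png

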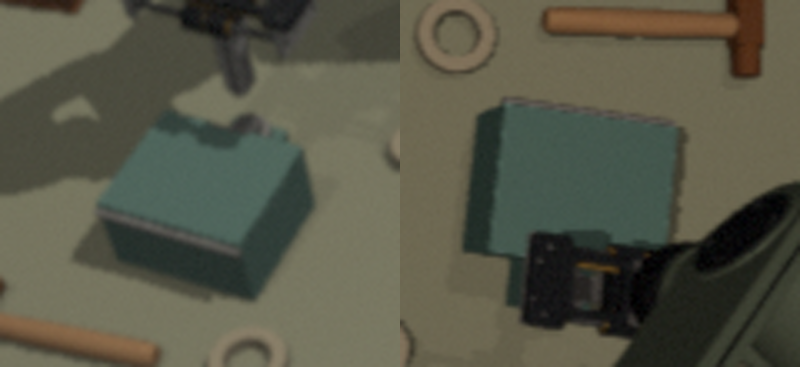

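The lid is shut flat and the fingers are above the button. I'll press it.

```bash
python3 -m handwheel '{"slide":[[0,0,0.4],[0,0,0.6],[0,0,0.6],[0,0,0.4],[0,0,0.2],[0,0,0.1],[0,0,0],[0,0,0],[0,0,0],[0,0,0]],"rotation":[[0,0,0],[0,0,0],[0,0,0],[0,0,0],[0,0,0],[0,0,0],[0,0,0],[0,0,0],[0,0,0],[0,0,0]]}'
python3 -m handwheel '{"slide":[[0,0,0.1],[0,0,0.1],[0,0,0.05],[0,0,0.05],[0,0,0],[0,0,0],[0,0,0],[0,0,0],[0,0,0],[0,0,0]],"rotation":[[0,0,0],[0,0,0],[0,0,0],[0,0,0],[0,0,0],[0,0,0],[0,0,0],[0,0,0],[0,0,0],[0,0,0]]}'
```

```text
t: 60.8
position: [0.4276, -0.3057, 0.0723]
ee_rot: [0.197, 3.134, -0.001]
ft_force: [-0.5, 1.0, 0.8]
gripper_width: 0.006
gripper_force: 0.7
t: 61.63
position: [0.4278, -0.3059, 0.0663]
ee_rot: [0.197, 3.134, -0.002]
ft_force: [-0.2, -0.0, 5.9]
gripper_width: 0.008
gripper_force: 2.6
```

```bash
python3 -m handwheel '{"slide":[[0,0,0.05],[0,0,0.05],[0,0,0.05],[0,0,0],[0,0,0],[0,0,0],[0,0,0],[0,0,0],[0,0,0],[0,0,0]],"rotation":[[0,0,0],[0,0,0],[0,0,0],[0,0,0],[0,0,0],[0,0,0],[0,0,0],[0,0,0],[0,0,0],[0,0,0]]}'
python3 -m handwheel '{"slide":[[0,0,-0.3],[0,0,-0.7],[0,0,-0.9],[0,0,-1],[0,0,-1],[0,0,-1],[0,0,-0.6],[0,0.8,0],[0,0.8,0],[0,0.8,0]],"rotation":[[0,0,0],[0,0,0],[0,0,0],[0,0,0],[0,0,0],[0,0,0],[0,0,0],[0,0,0],[0,0,0],[0,0,0]]}'
python3 -m handwheel '{"slide":[[0,1,0],[0,1,0],[0,1,0],[0,1,0],[0,1,0],[0,0,0],[0,0,0],[0,0,0],[0,0,0],[0,0,0]],"rotation":[[0,0,0],[0,0,0],[0,0,0],[0,0,0],[0,0,0],[0,0,0],[0,0,0],[0,0,0],[0,0,0],[0,0,0]]}'
python3 - <<'E'
from h import *
s=read_camera('scene')[:,:,::-1]
cv2.imwrite('pics/b4.png',cv2.resize(s[100:290,40:390],(770,418),interpolation=cv2.INTER_CUBIC))
E
```

```text
t: 62.47
position: [0.4279, -0.306, 0.0659]
ee_rot: [0.197, 3.134, -0.002]
ft_force: [-4.7, 4.9, 21.3]
gripper_width: 0.005
gripper_force: 10.4
t: 63.3
position: [0.4326, -0.2558, 0.1712]
ee_rot: [-0.199, -3.134, -0.003]
ft_force: [-0.6, 0.2, 0.4]
gripper_width: 0.003
gripper_force: 0.0
t: 64.13
position: [0.4456, -0.1592, 0.1724]
ee_rot: [-0.199, -3.135, 0.0]
ft_force: [-0.1, 0.1, 0.7]
gripper_width: 0.003
gripper_force: 0.0
```

View pics/b4.png

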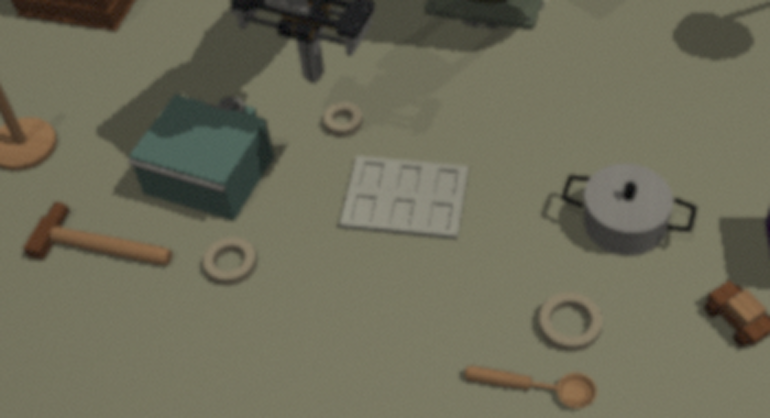

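The tray is empty, the pot lid is seated at (629,200), the box is shut at (205,155), the button bottomed out at 21 N, and the other toys are in place.

```bash
python3 -c "
from workcell import order
print(order.job_done())"
```

```text
the job is handed in; nothing more can be done
None
```

The job is handed in: three cubes are in the pot and three long beads in the box with their samples, the pot lid is seated flat, the box is shut, and the lock button was then pressed fully down.

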